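# Pack a meat press to the line, lock it with its cross pin and start the timer

### The job

The meat press is filled and its white follower is in, but its cross pin is still in the eyelets: draw the pin right out. Stack pressing plates flat inside the slotted tube, thick and thin as needed, until the top of the stack is level with the engraved line (spare plates stay out), then push the pin back through both eyelets above the stack until its tip stands out on the far side. Last, wind the kitchen timer by turning its dial a quarter turn anticlockwise; leave the other things where they stand.

Things in the scene. Friction and masses are not known exactly. Their poses are not given: they have to be found in the camera images.
- press: Steel meat press fixed to the worktop, 118 mm high. Origin under its centre, z up. Up to z = 40 mm a closed can of radius 37 (foot: radius 44); above it two curved walls, at its +y and -y sides, form a tube of inner radius 33.5, open at the top. Between the walls, at its +x and -x sides, slots 42 mm wide run from rim to can: fingers closing along x can lower a plate in.
- press_floor (a point): Centre of the top of the white follower (radius 30 mm), 48 mm over the worktop: the floor on which the plates are stacked. Same axes as the press.
- press_line (a point): Point on the press's axis at the height of the fill line, a dark line round both walls, 96 mm over the worktop and 48 mm over the follower; same axes as the press.
- press_eyes (a point): Point on the press's axis midway between the two eyelets, 106 mm over the worktop; same axes as the press. Above the line each wall carries an eye plate (30 mm wide, up to the rim, 33.5 to 39.5 mm off the axis) with a round hole of 14 mm; both holes lie on the line through this point along the press's y axis.
- pin: Loose cross pin, 70 g: steel rod 8 mm thick and, in line with it, a black square handle 14 x 14 x 70 mm that cannot pass the eyelets. Origin: on the rod's axis at the handle's front face; x points along the rod (tip at x = 95 mm; handle from -70 to 0; centre of mass near 23). It starts in the eyelets, handle on the press's +y side.
- pin_mid (a point): Point on the rod's axis 41 mm ahead of the handle; about midway between the eyelets when the pin is home (handle 1 mm off the eye plate). Home, the rod lies on the bottoms of the holes, its axis 103 mm over the worktop.
- pin_tip (a point): The rounded tip of the pin. On the worktop the pin rests on its handle and its tip: the rod slopes down 1.8 degrees to the tip.
- thick_0: Loose flat round thick pressing plate of aluminium, 60 mm across and 16 mm thick, 120 g, the same on both faces. Origin: its centre (8 mm over its underside); z is its axis. May be absent.
- thick_1: Loose flat round thick pressing plate of aluminium, 60 mm across and 16 mm thick, 120 g, the same on both faces. Origin: its centre (8 mm over its underside); z is its axis. May be absent.
- thin_0: Loose flat round thin pressing plate of aluminium, 60 mm across and 8 mm thick, 60 g, the same on both faces. Origin: its centre (4 mm over its underside); z is its axis.
- thin_1: Loose flat round thin pressing plate of aluminium, 60 mm across and 8 mm thick, 60 g, the same on both faces. Origin: its centre (4 mm over its underside); z is its axis.
- thin_2: Loose flat round thin pressing plate of aluminium, 60 mm across and 8 mm thick, 60 g, the same on both faces. Origin: its centre (4 mm over its underside); z is its axis.
- thin_3: Loose flat round thin pressing plate of aluminium, 60 mm across and 8 mm thick, 60 g, the same on both faces. Origin: its centre (4 mm over its underside); z is its axis.
- timer_axis (a point): Point on the axis of the kitchen timer, 30 mm over the worktop. The timer is fixed to the worktop, 63 mm across and 54 mm high; its lower part (to 22 mm) stands still, the red upper part is the dial: 60 mm across at its skirt from 23 mm up, narrowing towards a blunt top.
- timer_dial (a joint): Angle of the timer's dial, rad: 0 at the start, grows anticlockwise seen from above, stays where it is left (friction 0.03 N m).
- mug: Loose striped mug, 90 mm high; bystander. Origin under it.
- tin: Loose low food tin, 86 mm across, 40 mm high; bystander.
- salt: Loose salt shaker, 44 mm across, 90 mm high; bystander.
There are look-alikes about, which are no part of the job. What is shaped like the press but orange is not meant. Leave any pink look-alike of the thin_3 alone.

How it is judged:
By the outcome, as a careful person would: the job done as asked, in the order asked, and still so for the second after the job is handed in, with the robot touching nothing.
Of thick_0, thick_1 only 1 to 2 are there at a start; the rules pass over those that are not, and their reading is None.
At some moment in a run one of thick_0, thick_1, thin_0, thin_1, thin_2, thin_3 may be knocked a few centimetres aside while the robot is not near it.
Once in a run the grip may slacken for a moment while it holds something.
It also fails if it takes over 208 s, if anything falls off the work surface, if the arm or the gripper's body presses on something with over 40 N, if the wrist force passes 120 N, or if a joint passes its speed limit or range.

### The arm

A 7-joint arm with a two-finger parallel gripper is mounted at the origin on a cart in front of the work surface, level with it; the furniture and walls round the work are solid. World frame = base frame: x ahead of the robot, y to its left, z up, the work surface at z = 0. Lengths are in m, angles in rad, forces in N, time in s.
With the tool pointing down it reaches from about 0.4 to 0.85 m from the base axis. Payload 6.9 kg.
Tool frame: the origin (TCP) lies at the very end of the fingers, on their centre line; the grasp point (between the pads) lies bot.pinch_z behind it (bot.pinch_z is the distance from the TCP to the grasp point, in m); z points along the fingers, y is the line along which they close (so a half turn about z gives the same grasp; the last joint's range is limited). The gripper opens to 85 mm and grips with 20 to 120 N. Pads are 22 mm wide; open, the fingers measure 114 mm over their backs; the gripper's body (76 mm by 85 mm) begins 54 mm behind the grasp point. The pads swing forward as they close: fully open they stand 13 mm farther back than shut.
Start: joints at [-0.675, 0.507, -0.238, 1.5, 0.126, 1.149, -0.155], TCP at [0.444, 0.44, 0.231] pointing down, gripper open.
Joint ranges: [-3.08, 3.08], [-0.24, 2.05], [-1.43, 1.35], [0, 2.5], [-1.52, 4.66], [0.17, 1.96], [-2.89, 2.89]. Speed limits (rad/s): [2.39, 2.39, 3.14, 3.14, 3.14, 3.14, 3.14].

### API

Orientations are given as [roll, pitch, yaw] about the fixed x, y, z axes, in that order (R = Rz(yaw) Ry(pitch) Rx(roll)).
In Python, from bench import bot gives the robot as it stands. The module is installed in compiled form; this text tells all that it offers.
- The arm moves only by the tool arm_command, never from a script. Its argument "rows" is a list of rows, each an object of numbers: "tx", "ty", "tz": the shift along the world's x, y, z in mm; "ax", "ay", "az": the turn, a rotation vector about the world's x, y, z in degrees; "claw": the opening, from 0 (shut) to 1 (fully open). A call has 1 to 5 rows; each row is the pose to reach, as a shift and turn from the pose commanded when the call began; what a row does not reach only later rows make up. A row lasts 1/8 s, in which the tool goes at most 62.5 mm and 10.7 degrees, less where a joint would pass 70% of its speed; a pose out of reach is approached as far as the arm can. A call with a gripper value outside its range is refused whole. The fingers move at their own pace and stop on an object; the grip force is fixed at half the most. Time passes only in rows, so rows that repeat a pose let the fingers close. It gives the time, the measured TCP pose, the force, the opening and the grip force at its end, in the units of the state.
- bot.read_state(): the state, without advancing time (a new reading comes with each control period).
- bot.get_image(name): name is "scene" or "side" or "wrist"; returns the picture (400x640x3 uint8, blue, green, red); there is no depth.
- bot.camera_model(name): a dict with "fovy" (degrees; the focal length in pixels is half the picture's height over the tangent of half this angle, whatever the lens; pixels are square), "cx", "cy" (the principal point, pixels), "origin" and "attitude" of the camera in the world. Camera axes: x right, y up, looking along -z (the intrinsics and any distortion apply to the point x, -y, -z); pixel columns grow to the right and rows downward; lengths in m; the calibration is good to about 2 mm. A picture is of the moment at which its call begins: read the wrist's pose just before it. camera_model takes no time and is no camera call; for the wrist camera it gives the pose at the moment of the call.
- bot.sign_off(): hands the job in; it is judged then, once.
Trained networks look in the newest picture that a camera, given by its name, has taken for a name from the list of things; names that differ only in an ending like _2 or _b are one class to them, and where a whole thing is asked for, a point or a joint stands for the part that bears it (a point fixed in the world has none). Each returns a list of dicts, best first, with "p" (0 to 1); they miss things now and then, are a little off and sometimes report something else, mostly with a low value. They report only what shows in the picture. A call takes as long as a camera call. They do not tell look-alikes from the thing itself.
- bot.spot_in(camera, thing): "bbox" ([centre column, centre row, width, height] in pixels, round what is visible of it).
- bot.trace(camera, thing): "region" (400x640 bool, what is visible of it) and "bbox" ([centre column, centre row, width, height] in pixels, round what is visible of it).
- bot.mark_of(camera, thing): "centre" ([row, column] in pixels: a listed point, or the origin of a listed thing).
The state is a dict: "time_s": time; "q": joint angles; "joint_vel": joint speeds; "effort": joint torques, N m; "ee_pos": TCP position; "eef_rot": TCP orientation; "ft_force": force on the tool from outside, world axes, zero at the start; "ft_torque": the same for the moment, N m; "gripper_width": opening from 0.0 (shut) to 1.0 (fully open); "grip_force": force on a finger pad.
Only numpy, scipy, OpenCV 4.12 (cv2) and the standard library are available. Lean on these libraries where they do the work, as an engineer would, in place of code of your own. Each camera call takes 0.05 s, during which the arm holds its last target. There are 200 camera calls.

## Working session

There is one attempt and no reset: what is moved stays moved. The work goes in short steps, Python scripts to look and compute and a tool call to move; the robot and the scene stay as the last step left them, time stands still between calls to the robot, and variables do not carry over. Pictures are saved under pics/ and viewed, at most 14 in all, crops included, and the job is handed in when it is done.

Besides the shell and the picture viewer there is one more tool, called after "Request:" by a JSON object that holds its "api" and its "payload", one argument or row to a line. arm_command: Moves the arm, as the interface text tells. Its arguments: {"type":"object","properties":{"rows":{"type":"array"}},"required":["rows"]}

```bash
mkdir -p pics
cat > h.py <<'E'
import numpy as np, cv2
from bench import bot
from scipy.spatial.transform import Rotation as R
def rot(a):
    a=np.array(a,float)
    if a.shape==(3,3): return a
    if a.size==4: return R.from_quat(a).as_matrix()
    return R.from_euler('xyz',a).as_matrix()
def ray(cm,u,v):
    f=200/np.tan(np.radians(cm['fovy'])/2)
    d=np.array([(u-cm['cx'])/f,-(v-cm['cy'])/f,-1.])
    return np.array(cm['origin']),rot(cm['attitude'])@d
def onz(cm,u,v,z):
    o,d=ray(cm,u,v); return o+d*(z-o[2])/d[2]
def proj(cm,p):
    f=200/np.tan(np.radians(cm['fovy'])/2)
    c=rot(cm['attitude']).T@(np.array(p)-np.array(cm['origin']))
    return cm['cx']+f*c[0]/-c[2], cm['cy']-f*c[1]/-c[2]
E
cat > a.py <<'E'
from h import *
np.set_printoptions(precision=3,suppress=True)
print(bot.read_state(),bot.pinch_z)
for n in ['scene','side','wrist']:
    print(n,bot.camera_model(n)); cv2.imwrite(f'pics/{n}0.png',bot.get_image(n))
H=dict(press=0,press_floor=.048,press_line=.096,press_eyes=.106,pin=.103,pin_tip=.103,thick_0=.008,thin_0=.004,timer_axis=.03,mug=0,tin=.02,salt=0.)
for n in ['scene','side']:
    cm=bot.camera_model(n)
    for t,z in H.items():
        for m in bot.mark_of(n,t)[:8]:
            if m['p']>.15:
                r,c=m['centre']; print(n,t,round(m['p'],2),np.round([c,r]),onz(cm,c,r,z)[:2])
E
python3 a.py
```

```text
{'time_s': 0.0, 'q': array([-0.675,  0.508, -0.238,  1.501,  0.126,  1.149, -0.155]), 'joint_vel': array([ 0.002, -0.001,  0.   ,  0.001, -0.001,  0.   , -0.002]), 'effort': array([ -0.001, -62.06 ,  -2.188, -24.965,   0.012,   0.012,  -0.   ]), 'ee_pos': array([0.444, 0.44 , 0.23 ]), 'eef_rot': array([-3.14 ,  0.   ,  2.352]), 'ft_force': array([-0.164, -0.186,  0.191]), 'ft_torque': array([ 0.01 , -0.01 , -0.028]), 'grip_force': 0.0, 'gripper_width': 1.0001127658350126} 0.0187
scene {'fovy': 51.60980358821023, 'cx': 317.39793066402564, 'cy': 193.13559769722667, 'origin': array([-0.031, -0.454,  1.098]), 'attitude': array([ 0.673, -0.003, -0.823])}
side {'fovy': 45.48353612984332, 'cx': 322.3737887025143, 'cy': 201.8165815820427, 'origin': array([-0.324,  0.367,  1.099]), 'attitude': array([ 0.734,  0.013, -1.909])}
wrist {'fovy': 61.6899245733958, 'cx': 318.4852051425531, 'cy': 196.3720972718564, 'origin': array([0.386, 0.498, 0.373]), 'attitude': array([-0.324,  0.001,  0.782])}
scene press 0.85 [254. 228.] [0.371 0.19 ]
scene press 0.71 [290. 205.] [0.516 0.172]
scene press 0.16 
[... 1208 characters left out ...]
61 [295. 235.] [0.521 0.172]
side press 0.22 [295. 227.] [0.549 0.161]
side press_floor 0.78 [297. 227.] [0.508 0.167]
side press_floor 0.59 [298. 268.] [0.374 0.204]
side press_line 0.93 [294. 217.] [0.506 0.171]
side press_line 0.85 [299. 258.] [0.37  0.201]
side press_eyes 0.95 [300. 251.] [0.384 0.192]
side press_eyes 0.6 [348. 248.] [0.353 0.074]
side press_eyes 0.57 [294. 216.] [0.503 0.172]
side pin 0.7 [278. 217.] [0.516 0.214]
side pin_tip 0.66 [314. 210.] [0.509 0.115]
side thick_0 0.73 [346. 244.] [0.432 0.045]
side thick_0 0.37 [315. 212.] [0.577 0.088]
side thin_0 0.87 [454. 233.] [ 0.367 -0.267]
side thin_0 0.8 [353. 221.] [ 0.509 -0.008]
side mug 0.98 [291. 188.] [0.705 0.127]
```

View pics/scene0.png

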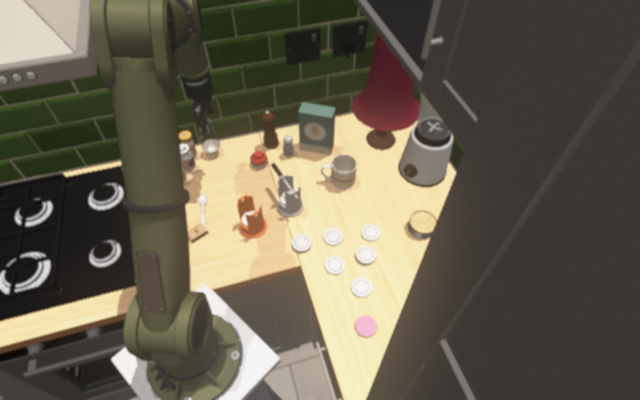

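View pics/side0.png

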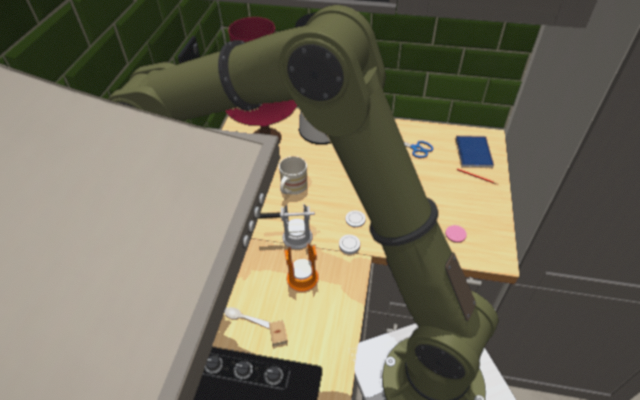

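In the scene view the steel press is at (289,195), with the orange look-alike at (253,218). The pin handle is at (281,178). The timer is red at (259,158); beside it are the salt at (288,145) and the pepper mill at (270,130). The white plates are at (302,243), (333,237), (370,232), (366,256), (335,265) and (361,288), and the pink one at (366,326) is to be left alone. I choose the steel press and the pin in it, and will check from close by.

Request:
{"api": "arm_command", "payload": {
  "rows": [
    {"tx": 40,"ty": -60,"tz": 20,"az": -10},
    {"tx": 83,"ty": -120,"tz": 30,"az": -20},
    {"tx": 83,"ty": -180,"tz": 30,"az": -30},
    {"tx": 83,"ty": -205,"tz": 30,"az": -40},
    {"tx": 83,"ty": -205,"tz": 30,"az": -50}
  ]
}}

```text
invalid input
```

Request:
{"api": "arm_command", "payload": {
  "rows": [
    {"az": -6},
    {"az": -6},
    {"az": -6}
  ]
}}

```text
invalid input
```

```bash
cat > b.py <<'E'
import sys
from h import *
np.set_printoptions(precision=4,suppress=True)
# b.py outname thing:z ...
s=bot.read_state(); print('tcp',s['ee_pos'],s['eef_rot'],s['ft_force'],'t',s['time_s'],'w',s['gripper_width'])
cm=bot.camera_model('wrist'); im=bot.get_image('wrist'); cv2.imwrite(f'pics/{sys.argv[1]}.png',im)
for a in sys.argv[2:]:
    t,z=a.split(':')
    for m in bot.mark_of('wrist',t)[:6]:
        if m['p']>.2:
            r,c=m['centre']; print(t,round(m['p'],2),np.round([c,r]),onz(cm,c,r,float(z))[:2])
E
python3 b.py w1 press_floor:.048 press_line:.096 press_eyes:.106 pin:.103 pin_mid:.103 pin_tip:.103 timer_axis:.03
```

```text
tcp [0.4439 0.44   0.2313] [-3.1416 -0.      2.3518] [-0.2528 -0.4438  1.2684] t 1.35 w 0.9975664126496988
press_floor 0.91 [121. 278.] [0.3739 0.1967]
press_floor 0.75 [200. 363.] [0.5113 0.1642]
press_line 0.81 [ 90. 304.] [0.3712 0.1951]
press_eyes 0.71 [ 88. 310.] [0.374  0.1989]
pin 0.86 [216. 386.] [0.5217 0.2079]
timer_axis 0.96 [362. 272.] [0.5695 0.3857]
timer_axis 0.25 [395. 326.] [0.6544 0.363 ]
```

View pics/w1.png

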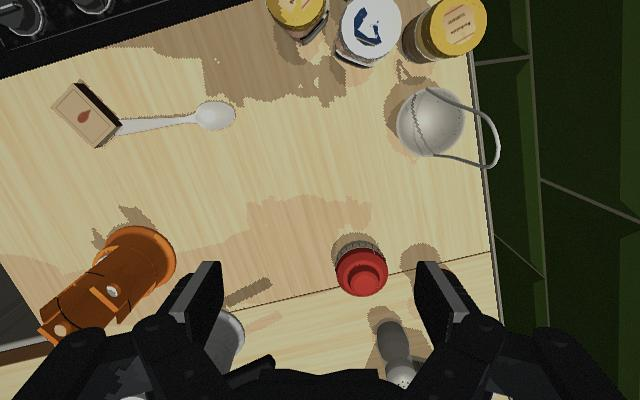

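The wrist view shows the orange look-alike at (115,280), the timer at (362,270), and free wood between them. The refused rows probably lacked keys, so I'll send all seven.

Request:
{"api": "arm_command", "payload": {
  "rows": [
    {"tx": 40,"ty": -60,"tz": 20,"ax": 0,"ay": 0,"az": -10,"claw": 1},
    {"tx": 83,"ty": -120,"tz": 30,"ax": 0,"ay": 0,"az": -20,"claw": 1},
    {"tx": 83,"ty": -180,"tz": 30,"ax": 0,"ay": 0,"az": -30,"claw": 1},
    {"tx": 83,"ty": -205,"tz": 30,"ax": 0,"ay": 0,"az": -40,"claw": 1},
    {"tx": 83,"ty": -205,"tz": 30,"ax": 0,"ay": 0,"az": -50,"claw": 1}
  ]
}}

```text
time_s: 2.38
ee_pos: [0.5281, 0.2299, 0.2619]
eef_rot: [3.14, 0.002, 1.466]
ft_force: [-0.4, 0.9, -0.2]
gripper_width: 0.996
grip_force: 0.0
```

Request:
{"api": "arm_command", "payload": {
  "rows": [
    {"tx": 0,"ty": 0,"tz": 0,"ax": 0,"ay": 0,"az": -6,"claw": 1},
    {"tx": 0,"ty": 0,"tz": 0,"ax": 0,"ay": 0,"az": -6,"claw": 1},
    {"tx": 0,"ty": 0,"tz": 0,"ax": 0,"ay": 0,"az": -6,"claw": 1}
  ]
}}

```text
time_s: 2.75
ee_pos: [0.5268, 0.2352, 0.2613]
eef_rot: [-3.142, -0.0, 1.377]
ft_force: [-0.6, 0.0, 0.4]
gripper_width: 1.005
grip_force: 0.0
```

```bash
python3 b.py w1 press_floor:.048 press_line:.096 press_eyes:.106 pin:.103 pin_mid:.103 pin_tip:.103 timer_axis:.03
```

```text
tcp [0.5268 0.2352 0.2613] [-3.1415 -0.      1.3772] [-0.6109  0.0301  0.4003] t 2.75 w 1.0053351566214455
press_floor 0.92 [196. 221.] [0.3759 0.1966]
press_floor 0.61 [318. 224.] [0.5122 0.1656]
press_line 0.71 [500. 395.] [ 0.6896 -0.0765]
press_line 0.59 [178. 240.] [0.374 0.196]
press_line 0.55 [317. 240.] [0.5118 0.1695]
press_line 0.52 [318. 246.] [0.5113 0.1622]
press_line 0.51 [322. 204.] [0.524  0.2067]
press_eyes 0.67 [317. 244.] [0.5124 0.17  ]
press_eyes 0.41 [307. 371.] [0.4702 0.0147]
pin 0.88 [322. 203.] [0.5245 0.2095]
pin_mid 0.79 [316. 242.] [0.5111 0.1709]
pin_tip 0.96 [311. 290.] [0.4956 0.1163]
```

View pics/w1.png

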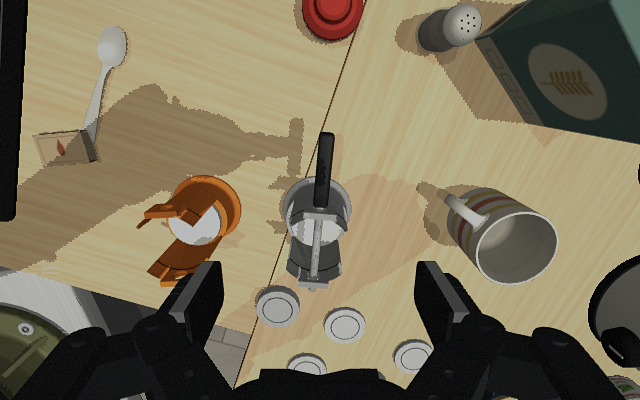

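The close view confirms the steel press at (318,225). The black pin handle runs (325,135)–(322,205) and the tip is at (312,288). The orange one is at (195,220). I'm going for the pin handle.

Request:
{"api": "arm_command", "payload": {
  "rows": [
    {"tx": 4,"ty": -2,"tz": -50,"ax": 0,"ay": 0,"az": -5,"claw": 1},
    {"tx": 4,"ty": -2,"tz": -100,"ax": 0,"ay": 0,"az": -5,"claw": 1},
    {"tx": 4,"ty": -2,"tz": -140,"ax": 0,"ay": 0,"az": -5,"claw": 1},
    {"tx": 4,"ty": -2,"tz": -165,"ax": 0,"ay": 0,"az": -5,"claw": 1},
    {"tx": 4,"ty": -2,"tz": -175,"ax": 0,"ay": 0,"az": -5,"claw": 1}
  ]
}}

```text
time_s: 3.78
ee_pos: [0.5302, 0.2327, 0.0848]
eef_rot: [-3.14, 0.002, 1.287]
ft_force: [-0.7, 0.2, 1.0]
gripper_width: 0.998
grip_force: 0.0
```

Request:
{"api": "arm_command", "payload": {
  "rows": [
    {"tx": 0,"ty": 0,"tz": 0,"ax": 0,"ay": 0,"az": 0,"claw": 0},
    {"tx": 0,"ty": 0,"tz": 0,"ax": 0,"ay": 0,"az": 0,"claw": 0},
    {"tx": 0,"ty": 0,"tz": 0,"ax": 0,"ay": 0,"az": 0,"claw": 0},
    {"tx": 0,"ty": 0,"tz": 0,"ax": 0,"ay": 0,"az": 0,"claw": 0},
    {"tx": 0,"ty": 0,"tz": 0,"ax": 0,"ay": 0,"az": 0,"claw": 0}
  ]
}}

```text
time_s: 4.4
ee_pos: [0.5312, 0.2331, 0.0869]
eef_rot: [3.141, -0.001, 1.287]
ft_force: [-0.1, 0.3, 4.1]
gripper_width: 0.146
grip_force: 60.3
```

```bash
python3 b.py w2 pin:.103 pin_mid:.103 pin_tip:.103 press_eyes:.106 press_floor:.048; python3 -c "
import cv2;im=cv2.imread('pics/w2.png');cv2.imwrite('pics/w2c.png',cv2.resize(im[180:400,180:480],None,fx=2,fy=2))"
```

```text
tcp [0.5312 0.2331 0.0869] [ 3.1408 -0.0008  1.2871] [-0.0698  0.3276  4.1232] t 4.4 w 0.14595855282475853
pin 0.95 [316. 331.] [0.5226 0.2086]
press_floor 0.88 [108. 339.] [0.3743 0.1968]
```

View pics/w2c.png

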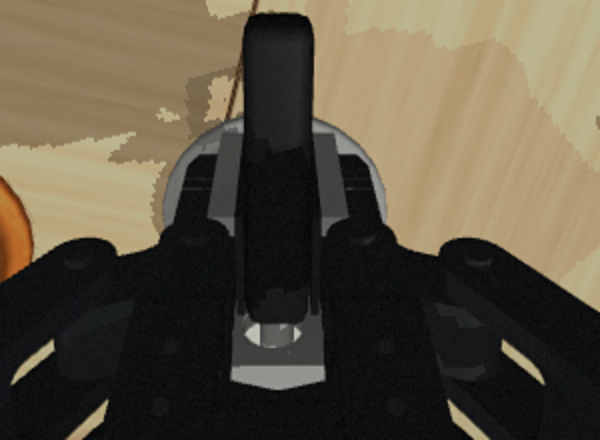

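The crop shows the handle centred between the pads and parallel to the eye plate. I'll regrip 7 mm higher so the pin can be laid down later, then draw it out.

Request:
{"api": "arm_command", "payload": {
  "rows": [
    {"tx": 0,"ty": 0,"tz": 0,"ax": 0,"ay": 0,"az": 0,"claw": 0.4},
    {"tx": 0,"ty": 0,"tz": 3,"ax": 0,"ay": 0,"az": 0,"claw": 0.4},
    {"tx": 0,"ty": 0,"tz": 7,"ax": 0,"ay": 0,"az": 0,"claw": 0.3},
    {"tx": 0,"ty": 0,"tz": 7,"ax": 0,"ay": 0,"az": 0,"claw": 0},
    {"tx": 0,"ty": 0,"tz": 7,"ax": 0,"ay": 0,"az": 0,"claw": 0}
  ]
}}

```text
time_s: 5.32
ee_pos: [0.5311, 0.2331, 0.0937]
eef_rot: [3.141, -0.001, 1.287]
ft_force: [-1.2, 0.0, 4.8]
gripper_width: 0.151
grip_force: 62.0
```

Request:
{"api": "arm_command", "payload": {
  "rows": [
    {"tx": 0,"ty": 0,"tz": 0,"ax": 0,"ay": 0,"az": 0,"claw": 0},
    {"tx": 0,"ty": 0,"tz": 0,"ax": 0,"ay": 0,"az": 0,"claw": 0},
    {"tx": 0,"ty": 0,"tz": 2,"ax": 0,"ay": 0,"az": 0,"claw": 0},
    {"tx": 3,"ty": 10,"tz": 3,"ax": 0,"ay": 0,"az": 0,"claw": 0},
    {"tx": 6,"ty": 21,"tz": 3,"ax": 0,"ay": 0,"az": 0,"claw": 0}
  ]
}}

```text
time_s: 5.95
ee_pos: [0.5371, 0.2549, 0.0961]
eef_rot: [-3.141, -0.0, 1.287]
ft_force: [0.7, 1.0, -0.3]
gripper_width: 0.147
grip_force: 61.5
```

Request:
{"api": "arm_command", "payload": {
  "rows": [
    {"tx": 6,"ty": 20,"tz": 0,"ax": 0,"ay": 0,"az": 0,"claw": 0},
    {"tx": 12,"ty": 41,"tz": 0,"ax": 0,"ay": 0,"az": 0,"claw": 0},
    {"tx": 18,"ty": 62,"tz": 0,"ax": 0,"ay": 0,"az": 0,"claw": 0},
    {"tx": 24,"ty": 83,"tz": 0,"ax": 0,"ay": 0,"az": 0,"claw": 0},
    {"tx": 27,"ty": 93,"tz": 0,"ax": 0,"ay": 0,"az": 0,"claw": 0}
  ]
}}

```text
time_s: 6.58
ee_pos: [0.5635, 0.3493, 0.0958]
eef_rot: [-3.141, -0.0, 1.289]
ft_force: [-0.9, -0.3, -1.7]
gripper_width: 0.145
grip_force: 61.5
```

```bash
python3 b.py w3 pin:.106 pin_tip:.106 press_eyes:.106 press_floor:.048 press_line:.096 timer_axis:.03
```

```text
tcp [0.5635 0.3493 0.0958] [-3.1409 -0.0005  1.2892] [-0.9144 -0.2677 -1.6513] t 6.575 w 0.14485732476690447
pin 0.59 [319. 319.] [0.5569 0.3264]
timer_axis 0.61 [311. 165.] [0.5678 0.3829]
```

View pics/w3.png

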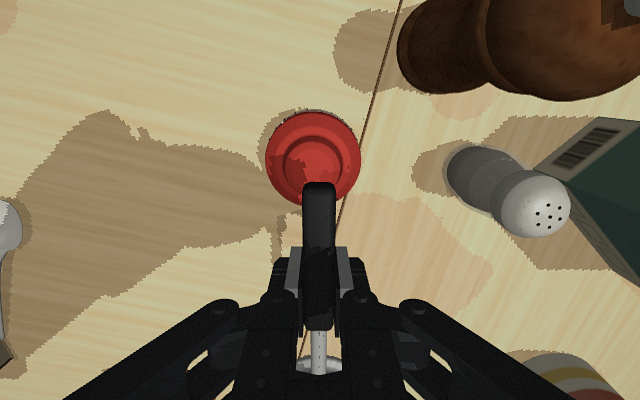

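Request:
{"api": "arm_command", "payload": {
  "rows": [
    {"tx": 0,"ty": 0,"tz": 30,"ax": 0,"ay": 0,"az": 0,"claw": 0},
    {"tx": -35,"ty": 0,"tz": 35,"ax": 0,"ay": 0,"az": 0,"claw": 0},
    {"tx": -75,"ty": 0,"tz": 35,"ax": 0,"ay": 0,"az": 0,"claw": 0},
    {"tx": -103,"ty": 0,"tz": 20,"ax": 0,"ay": 0,"az": 0,"claw": 0},
    {"tx": -103,"ty": 0,"tz": -10,"ax": 0,"ay": 0,"az": 0,"claw": 0}
  ]
}}

```text
time_s: 7.55
ee_pos: [0.4593, 0.3475, 0.0875]
eef_rot: [3.141, -0.002, 1.289]
ft_force: [0.5, -0.1, -0.7]
gripper_width: 0.144
grip_force: 61.5
```

Request:
{"api": "arm_command", "payload": {
  "rows": [
    {"tx": 0,"ty": 0,"tz": -40,"ax": 0,"ay": 0,"az": 0,"claw": 0},
    {"tx": 0,"ty": 0,"tz": -65,"ax": 0,"ay": 0,"az": 0,"claw": 0},
    {"tx": 0,"ty": 0,"tz": -80,"ax": 0,"ay": 0,"az": 0,"claw": 0},
    {"tx": 0,"ty": 0,"tz": -84,"ax": 0,"ay": 0,"az": 0,"claw": 0},
    {"tx": 0,"ty": 0,"tz": -84,"ax": 0,"ay": 0,"az": 0,"claw": 0}
  ]
}}

```text
time_s: 8.18
ee_pos: [0.4613, 0.347, 0.0028]
eef_rot: [3.141, -0.001, 1.287]
ft_force: [-0.5, -0.4, -0.2]
gripper_width: 0.143
grip_force: 61.5
```

Request:
{"api": "arm_command", "payload": {
  "rows": [
    {"tx": 0,"ty": 0,"tz": -2,"ax": 0,"ay": 0,"az": 0,"claw": 0},
    {"tx": 0,"ty": 0,"tz": -2,"ax": 0,"ay": 0,"az": 0,"claw": 0.3},
    {"tx": 0,"ty": 0,"tz": -2,"ax": 0,"ay": 0,"az": 0,"claw": 0.5},
    {"tx": 0,"ty": 0,"tz": 40,"ax": 0,"ay": 0,"az": 0,"claw": 0.5},
    {"tx": 0,"ty": 0,"tz": 100,"ax": 0,"ay": 0,"az": 0,"claw": 0.8}
  ]
}}

```text
time_s: 8.8
ee_pos: [0.4599, 0.3463, 0.1022]
eef_rot: [-3.14, 0.003, 1.287]
ft_force: [0.7, 0.3, -0.3]
gripper_width: 0.698
grip_force: 0.0
```

Request:
{"api": "arm_command", "payload": {
  "rows": [
    {"tx": 0,"ty": 0,"tz": 60,"ax": 0,"ay": 0,"az": 0,"claw": 1},
    {"tx": 5,"ty": -40,"tz": 100,"ax": 0,"ay": 0,"az": 0,"claw": 1},
    {"tx": 10,"ty": -80,"tz": 130,"ax": 0,"ay": 0,"az": 0,"claw": 1},
    {"tx": 20,"ty": -135,"tz": 160,"ax": 0,"ay": 0,"az": 0,"claw": 1},
    {"tx": 25,"ty": -190,"tz": 190,"ax": 0,"ay": 0,"az": 0,"claw": 1}
  ]
}}

```text
time_s: 9.43
ee_pos: [0.4858, 0.1564, 0.2929]
eef_rot: [3.141, -0.0, 1.287]
ft_force: [0.6, -1.0, 0.1]
gripper_width: 1.004
grip_force: 0.0
```

Request:
{"api": "arm_command", "payload": {
  "rows": [
    {"tx": 5,"ty": -55,"tz": 20,"ax": 0,"ay": 0,"az": 0,"claw": 1},
    {"tx": 15,"ty": -110,"tz": 20,"ax": 0,"ay": 0,"az": 0,"claw": 1},
    {"tx": 15,"ty": -157,"tz": 20,"ax": 0,"ay": 0,"az": 0,"claw": 1},
    {"tx": 15,"ty": -157,"tz": 20,"ax": 0,"ay": 0,"az": 0,"claw": 1}
  ]
}}

```text
time_s: 9.93
ee_pos: [0.5004, -0.0035, 0.3122]
eef_rot: [3.14, 0.001, 1.28]
ft_force: [0.6, 0.1, 0.3]
gripper_width: 0.998
grip_force: 0.0
```

```bash
python3 b.py w4 thick_0:.008 thin_0:.004 press_floor:.048
python3 - <<'E'
from h import *
cm=bot.camera_model('wrist')
for t in ('thick_0','thin_0'):
    for m in bot.trace('wrist',t)[:8]:
        if m['p']>.3:
            u,v,w,h=m['bbox']; print(t,round(m['p'],2),np.round([u,v,w,h]))
E
```

```text
tcp [ 0.5004 -0.0035  0.3122] [3.1405 0.0014 1.2798] [0.6222 0.0524 0.3262] t 9.925 w 0.9977183262947645
thick_0 0.98 [363. 229.] [ 0.5288 -0.1356]
thick_0 0.66 [255. 134.] [0.4262 0.0391]
thin_0 0.95 [333. 155.] [ 0.5166 -0.0191]
thin_0 0.69 [286. 326.] [ 0.3659 -0.2685]
thin_0 0.64 [315. 273.] [ 0.4396 -0.188 ]
thin_0 0.63 [299. 212.] [ 0.447  -0.0847]
thin_0 0.56 [411. 184.] [ 0.6108 -0.0899]
press_floor 0.9 [154.  11.] [0.375  0.1976]
thick_0 0.86 [366. 228.  42.  36.]
thick_0 0.58 [254. 133.  48.  49.]
thick_0 0.38 [286.  25.  77.  50.]
thin_0 0.97 [316. 273.  43.  40.]
thin_0 0.85 [332. 152.  42.  45.]
thin_0 0.75 [286. 325.  39.  34.]
thin_0 0.7 [299. 211.  38.  40.]
thin_0 0.59 [410. 186.  45.  43.]
```

View pics/w4.png

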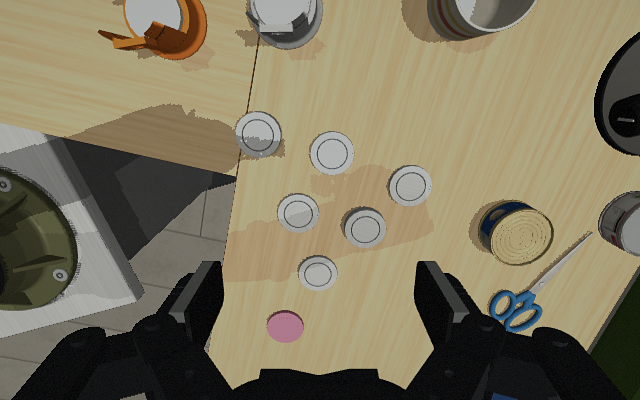

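The wrist view shows the press at (285,15), two thick plates at (258,133) and (364,229), and thin ones at (332,153), (410,186), (299,212) and (318,272). The pink one is at (285,326). That gives 2 thick + 2 thin = 48 mm. First I go above the thick plate at (0.430, 0.043).

Request:
{"api": "arm_command", "payload": {
  "rows": [
    {"tx": -25,"ty": 15,"tz": -50,"ax": 0,"ay": 0,"az": 0,"claw": 1},
    {"tx": -45,"ty": 30,"tz": -105,"ax": 0,"ay": 0,"az": 0,"claw": 1},
    {"tx": -60,"ty": 40,"tz": -160,"ax": 0,"ay": 0,"az": 0,"claw": 1},
    {"tx": -70,"ty": 46,"tz": -200,"ax": 0,"ay": 0,"az": 0,"claw": 1},
    {"tx": -70,"ty": 46,"tz": -212,"ax": 0,"ay": 0,"az": 0,"claw": 1}
  ]
}}

```text
time_s: 10.85
ee_pos: [0.429, 0.0482, 0.098]
eef_rot: [-3.138, 0.001, 1.29]
ft_force: [-0.7, 0.3, 0.8]
gripper_width: 1.002
grip_force: 0.0
```

Request:
{"api": "arm_command", "payload": {
  "rows": [
    {"tx": 0,"ty": 0,"tz": 0,"ax": 0,"ay": 0,"az": 0,"claw": 1},
    {"tx": 0,"ty": 0,"tz": 0,"ax": 0,"ay": 0,"az": 0,"claw": 1}
  ]
}}

```text
time_s: 11.1
ee_pos: [0.4324, 0.047, 0.1009]
eef_rot: [3.139, -0.001, 1.287]
ft_force: [0.4, 0.8, -1.0]
gripper_width: 0.999
grip_force: 0.0
```

```bash
cat > c.py <<'E'
# ellipse fit of bright disc via trace; prints world centre of top face. args: thing ztop
import sys
from h import *
np.set_printoptions(precision=4,suppress=True)
s=bot.read_state(); print('tcp',s['ee_pos'],s['eef_rot'],'t',s['time_s'])
cm=bot.camera_model('wrist'); im=bot.get_image('wrist'); cv2.imwrite('pics/last.png',im)
t,z=sys.argv[1],float(sys.argv[2])
for m in bot.mark_of('wrist',t)[:4]:
    r,c=m['centre']; print('mark',round(m['p'],2),np.round([c,r]),onz(cm,c,r,z/2)[:2])
for m in bot.trace('wrist',t)[:4]:
    g=np.array(m['region'],np.uint8); cs,_=cv2.findContours(g,0,1)
    if not cs: continue
    c=max(cs,key=len)[:,0]
    P=np.array([onz(cm,u,v,z)[:2] for u,v in c],np.float32)
    (x,y),r=cv2.minEnclosingCircle(P); print('trace',round(m['p'],2),np.round(m['bbox']),'c',x,y,'r',r,'mid',(P.max(0)+P.min(0))/2,P.max(0)-P.min(0))
E
python3 c.py thick_0 .016
```

```text
tcp [0.4324 0.047  0.1009] [ 3.1391 -0.0011  1.2867] t 11.1
mark 0.83 [316. 212.] [0.4277 0.0385]
trace 0.56 [318. 213.  83.  81.] c 0.4290894865989685 0.03977076709270477 r 0.03154827281832695 mid [0.4302 0.0399] [0.0587 0.0627]
```

Request:
{"api": "arm_command", "payload": {
  "rows": [
    {"tx": -3,"ty": -7,"tz": -40,"ax": 0,"ay": 0,"az": 0,"claw": 1},
    {"tx": -3,"ty": -7,"tz": -75,"ax": 0,"ay": 0,"az": 0,"claw": 1},
    {"tx": -3,"ty": -7,"tz": -92,"ax": 0,"ay": 0,"az": 0,"claw": 1},
    {"tx": -3,"ty": -7,"tz": -97,"ax": 0,"ay": 0,"az": 0,"claw": 1},
    {"tx": -3,"ty": -7,"tz": -97,"ax": 0,"ay": 0,"az": 0,"claw": 0.8}
  ]
}}

```text
time_s: 11.88
ee_pos: [0.4282, 0.04, 0.0031]
eef_rot: [3.141, -0.0, 1.287]
ft_force: [0.5, 0.4, 0.1]
gripper_width: 0.816
grip_force: 0.0
```

Request:
{"api": "arm_command", "payload": {
  "rows": [
    {"tx": 0,"ty": 0,"tz": 0,"ax": 0,"ay": 0,"az": 0,"claw": 0.6},
    {"tx": 0,"ty": 0,"tz": 0,"ax": 0,"ay": 0,"az": 0,"claw": 0.4},
    {"tx": 0,"ty": 0,"tz": 0,"ax": 0,"ay": 0,"az": 0,"claw": 0.4}
  ]
}}

```text
time_s: 12.25
ee_pos: [0.4287, 0.0401, 0.0041]
eef_rot: [3.139, -0.001, 1.287]
ft_force: [-0.7, -0.2, 7.2]
gripper_width: 0.679
grip_force: 49.0
```

```bash
python3 b.py w5 thick_0:.008; python3 -c "
import cv2;im=cv2.imread('pics/w5.png');cv2.imwrite('pics/w5c.png',cv2.resize(im[200:400,160:480],None,fx=2,fy=2))"
```

```text
tcp [0.4287 0.0401 0.0041] [ 3.1391 -0.0011  1.287 ] [-0.6682 -0.1528  7.2033] t 12.25 w 0.6793183384107897
thick_0 0.86 [316. 273.] [0.4262 0.038 ]
```

View pics/w5c.png

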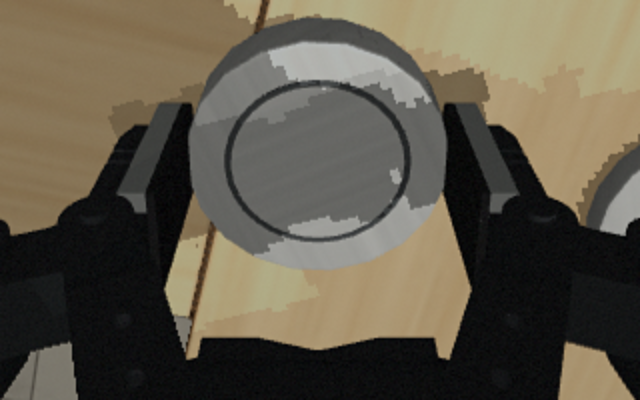

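The thick plate is held squarely between the pads. I lift it and stop south of the press to measure the press and the held plate in one picture.

Request:
{"api": "arm_command", "payload": {
  "rows": [
    {"tx": 0,"ty": 0,"tz": 15,"ax": 0,"ay": 0,"az": 0,"claw": 0.4},
    {"tx": 0,"ty": 0,"tz": 60,"ax": 0,"ay": 0,"az": 0,"claw": 0.4},
    {"tx": 20,"ty": 15,"tz": 110,"ax": 0,"ay": 0,"az": 0,"claw": 0.4},
    {"tx": 45,"ty": 35,"tz": 160,"ax": 0,"ay": 0,"az": 0,"claw": 0.4},
    {"tx": 60,"ty": 47,"tz": 196,"ax": 0,"ay": 0,"az": 0,"claw": 0.4}
  ]
}}

```text
time_s: 12.98
ee_pos: [0.4891, 0.0882, 0.2023]
eef_rot: [3.138, -0.002, 1.288]
ft_force: [1.2, -0.1, -1.8]
gripper_width: 0.668
grip_force: 65.3
```

Request:
{"api": "arm_command", "payload": {
  "rows": [
    {"tx": 0,"ty": 0,"tz": 0,"ax": 0,"ay": 0,"az": 0,"claw": 0.4},
    {"tx": 0,"ty": 0,"tz": 0,"ax": 0,"ay": 0,"az": 0,"claw": 0.4}
  ]
}}

```text
time_s: 13.22
ee_pos: [0.4867, 0.0868, 0.1985]
eef_rot: [-3.141, 0.0, 1.287]
ft_force: [0.7, -1.0, -1.9]
gripper_width: 0.667
grip_force: 65.5
```

```bash
python3 b.py w6 thick_0:.208 press_floor:.048 press_line:.096 press_eyes:.106
```

```text
tcp [0.4867 0.0868 0.1985] [-3.1408  0.0004  1.2872] [ 0.6675 -1.0223 -1.8905] t 13.225 w 0.6671875114252162
thick_0 0.72 [317. 272.] [0.4859 0.0882]
thick_0 0.7 [404. 334.] [0.5169 0.0433]
press_floor 0.59 [320.  80.] [0.5116 0.1685]
press_floor 0.59 [155.  90.] [0.3772 0.1991]
press_floor 0.34 [321.  77.] [0.5127 0.1706]
press_line 0.95 [119.  96.] [0.3725 0.1974]
press_line 0.71 [320.  79.] [0.5114 0.1686]
press_eyes 0.92 [320.  76.] [0.5116 0.17  ]
press_eyes 0.75 [114.  97.] [0.375  0.1963]
```

View pics/w6.png

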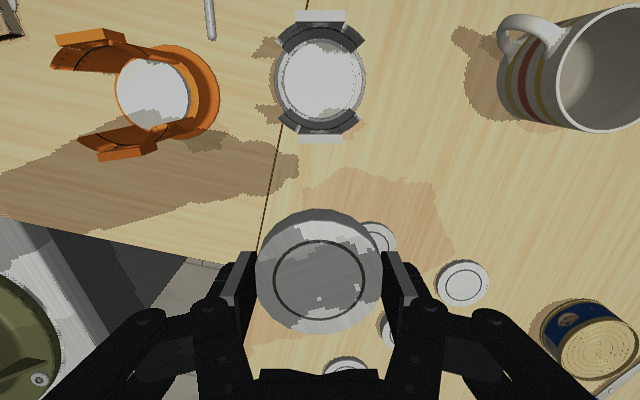

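The picture shows the press at (320,78), upright in the image with its eye plates at (320,15) and (320,138), so the yaw matches. The plate is held at (319,272), centred. I'll lower it in.

Request:
{"api": "arm_command", "payload": {
  "rows": [
    {"tx": 12,"ty": 40,"tz": 0,"ax": 0,"ay": 0,"az": 0,"claw": 0.4},
    {"tx": 25,"ty": 82,"tz": 0,"ax": 0,"ay": 0,"az": 0,"claw": 0.4},
    {"tx": 25,"ty": 82,"tz": -30,"ax": 0,"ay": 0,"az": 0,"claw": 0.4},
    {"tx": 25,"ty": 82,"tz": -60,"ax": 0,"ay": 0,"az": 0,"claw": 0.4},
    {"tx": 25,"ty": 82,"tz": -68,"ax": 0,"ay": 0,"az": 0,"claw": 0.4}
  ]
}}

```text
time_s: 14.1
ee_pos: [0.5114, 0.1685, 0.1286]
eef_rot: [-3.138, 0.003, 1.287]
ft_force: [-0.2, -0.6, -0.5]
gripper_width: 0.667
grip_force: 65.5
```

Request:
{"api": "arm_command", "payload": {
  "rows": [
    {"tx": 0,"ty": 0,"tz": 0,"ax": 0,"ay": 0,"az": 0,"claw": 0.4},
    {"tx": 0,"ty": 0,"tz": -10,"ax": 0,"ay": 0,"az": 0,"claw": 0.4},
    {"tx": 0,"ty": 0,"tz": -20,"ax": 0,"ay": 0,"az": 0,"claw": 0.4},
    {"tx": 0,"ty": 0,"tz": -30,"ax": 0,"ay": 0,"az": 0,"claw": 0.4},
    {"tx": 0,"ty": 0,"tz": -40,"ax": 0,"ay": 0,"az": 0,"claw": 0.4}
  ]
}}

```text
time_s: 14.72
ee_pos: [0.5127, 0.1691, 0.09]
eef_rot: [-3.141, 0.0, 1.287]
ft_force: [-0.4, -0.0, -0.8]
gripper_width: 0.668
grip_force: 65.5
```

Request:
{"api": "arm_command", "payload": {
  "rows": [
    {"tx": 0,"ty": 0,"tz": -15,"ax": 0,"ay": 0,"az": 0,"claw": 0.4},
    {"tx": 0,"ty": 0,"tz": -28,"ax": 0,"ay": 0,"az": 0,"claw": 0.4},
    {"tx": 0,"ty": 0,"tz": -34,"ax": 0,"ay": 0,"az": 0,"claw": 0.4},
    {"tx": 0,"ty": 0,"tz": -36,"ax": 0,"ay": 0,"az": 0,"claw": 0.4},
    {"tx": 0,"ty": 0,"tz": -37,"ax": 0,"ay": 0,"az": 0,"claw": 0.4}
  ]
}}

```text
time_s: 15.35
ee_pos: [0.513, 0.1691, 0.0538]
eef_rot: [3.141, -0.0, 1.287]
ft_force: [0.4, -0.4, -1.9]
gripper_width: 0.671
grip_force: 65.5
```

Request:
{"api": "arm_command", "payload": {
  "rows": [
    {"tx": 0,"ty": 0,"tz": 0,"ax": 0,"ay": 0,"az": 0,"claw": 0.6},
    {"tx": 0,"ty": 0,"tz": 0,"ax": 0,"ay": 0,"az": 0,"claw": 0.8},
    {"tx": 0,"ty": 0,"tz": 10,"ax": 0,"ay": 0,"az": 0,"claw": 0.9},
    {"tx": 0,"ty": 0,"tz": 40,"ax": 0,"ay": 0,"az": 0,"claw": 0.9},
    {"tx": 0,"ty": 0,"tz": 90,"ax": 0,"ay": 0,"az": 0,"claw": 1}
  ]
}}

```text
time_s: 15.98
ee_pos: [0.512, 0.1688, 0.1443]
eef_rot: [-3.14, 0.002, 1.287]
ft_force: [0.5, 0.2, 1.0]
gripper_width: 1.002
grip_force: 0.0
```

Request:
{"api": "arm_command", "payload": {
  "rows": [
    {"tx": 0,"ty": -20,"tz": 40,"ax": 0,"ay": 0,"az": 0,"claw": 1},
    {"tx": -15,"ty": -60,"tz": 55,"ax": 0,"ay": 0,"az": 0,"claw": 1},
    {"tx": -25,"ty": -82,"tz": 55,"ax": 0,"ay": 0,"az": 0,"claw": 1},
    {"tx": -25,"ty": -82,"tz": 55,"ax": 0,"ay": 0,"az": 0,"claw": 1}
  ]
}}

```text
time_s: 16.48
ee_pos: [0.4874, 0.0852, 0.2]
eef_rot: [3.14, -0.0, 1.284]
ft_force: [0.1, 0.5, 0.4]
gripper_width: 1.0
grip_force: 0.0
```

```bash
python3 b.py w7 thick_0:.056 press_eyes:.106; python3 -c "
import cv2;im=cv2.imread('pics/w7.png');cv2.imwrite('pics/w7c.png',cv2.resize(im[0:160,220:420],None,fx=3,fy=3))"
```

```text
tcp [0.4874 0.0852 0.2   ] [ 3.1402 -0.0003  1.2839] [0.0565 0.5317 0.4289] t 16.475 w 1.0002183969794898
thick_0 0.64 [403. 329.] [ 0.5271 -0.0924]
thick_0 0.64 [316.  79.] [0.5093 0.1682]
thick_0 0.6 [370. 246.] [0.516  0.0106]
press_eyes 0.65 [113.  98.] [0.3744 0.1947]
press_eyes 0.52 [316.  82.] [0.5092 0.1659]
```

View pics/w7c.png

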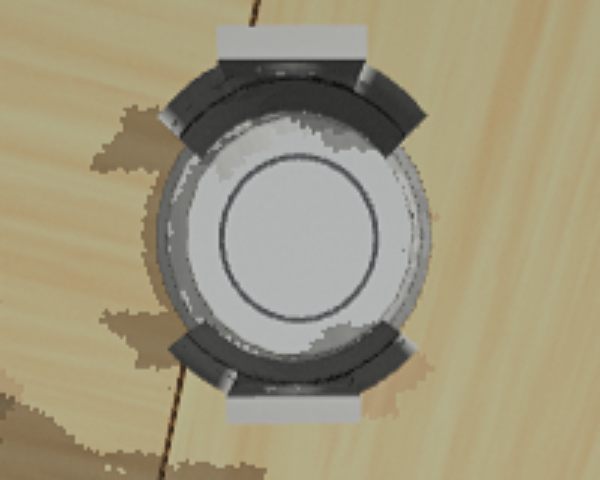

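Request:
{"api": "arm_command", "payload": {
  "rows": [
    {"tx": 10,"ty": -55,"tz": 0,"ax": 0,"ay": 0,"az": 0,"claw": 1},
    {"tx": 20,"ty": -110,"tz": -20,"ax": 0,"ay": 0,"az": 0,"claw": 1},
    {"tx": 30,"ty": -165,"tz": -50,"ax": 0,"ay": 0,"az": 0,"claw": 1},
    {"tx": 41,"ty": -218,"tz": -90,"ax": 0,"ay": 0,"az": 0,"claw": 1},
    {"tx": 41,"ty": -218,"tz": -100,"ax": 0,"ay": 0,"az": 0,"claw": 1}
  ]
}}

```text
time_s: 17.25
ee_pos: [0.5284, -0.1343, 0.0962]
eef_rot: [-3.139, 0.002, 1.283]
ft_force: [-0.7, 0.8, 0.5]
gripper_width: 1.002
grip_force: 0.0
```

Request:
{"api": "arm_command", "payload": {
  "rows": [
    {"tx": 0,"ty": 0,"tz": 0,"ax": 0,"ay": 0,"az": 0,"claw": 1},
    {"tx": 0,"ty": 0,"tz": 0,"ax": 0,"ay": 0,"az": 0,"claw": 1}
  ]
}}

```text
time_s: 17.5
ee_pos: [0.5296, -0.1289, 0.0993]
eef_rot: [3.141, -0.001, 1.29]
ft_force: [-0.2, 0.1, 0.1]
gripper_width: 0.997
grip_force: 0.0
```

```bash
python3 c.py thick_0 .016
```

```text
tcp [ 0.5296 -0.1289  0.0993] [ 3.141 -0.001  1.29 ] t 17.5
mark 0.55 [319. 204.] [ 0.5288 -0.1312]
trace 0.57 [325. 206.  85.  82.] c 0.5317962765693665 -0.13084878027439117 r 0.03159450367093086 mid [ 0.5314 -0.131 ] [0.0586 0.0626]
```

Plate 1 lies flat and centred in the tube (crop centre 298,238). Now the second thick plate.

Request:
{"api": "arm_command", "payload": {
  "rows": [
    {"tx": 1,"ty": -2,"tz": -40,"ax": 0,"ay": 0,"az": 0,"claw": 0.9},
    {"tx": 1,"ty": -2,"tz": -75,"ax": 0,"ay": 0,"az": 0,"claw": 0.9},
    {"tx": 1,"ty": -2,"tz": -91,"ax": 0,"ay": 0,"az": 0,"claw": 0.9},
    {"tx": 1,"ty": -2,"tz": -96,"ax": 0,"ay": 0,"az": 0,"claw": 0.9},
    {"tx": 1,"ty": -2,"tz": -96,"ax": 0,"ay": 0,"az": 0,"claw": 0.8}
  ]
}}

```text
time_s: 18.27
ee_pos: [0.5303, -0.1329, 0.0034]
eef_rot: [3.141, -0.0, 1.287]
ft_force: [0.2, -1.0, 0.1]
gripper_width: 0.805
grip_force: 0.0
```

Request:
{"api": "arm_command", "payload": {
  "rows": [
    {"tx": 0,"ty": 0,"tz": 0,"ax": 0,"ay": 0,"az": 0,"claw": 0.6},
    {"tx": 0,"ty": 0,"tz": 0,"ax": 0,"ay": 0,"az": 0,"claw": 0.4},
    {"tx": 0,"ty": 0,"tz": 0,"ax": 0,"ay": 0,"az": 0,"claw": 0.4},
    {"tx": 0,"ty": 0,"tz": 15,"ax": 0,"ay": 0,"az": 0,"claw": 0.4},
    {"tx": 0,"ty": 0,"tz": 70,"ax": 0,"ay": 0,"az": 0,"claw": 0.4}
  ]
}}

```text
time_s: 18.9
ee_pos: [0.5282, -0.1324, 0.0724]
eef_rot: [-3.137, 0.0, 1.287]
ft_force: [1.6, 0.2, -1.5]
gripper_width: 0.666
grip_force: 64.6
```

Request:
{"api": "arm_command", "payload": {
  "rows": [
    {"tx": 0,"ty": 30,"tz": 60,"ax": 0,"ay": 0,"az": 0,"claw": 0.4},
    {"tx": -10,"ty": 80,"tz": 110,"ax": 0,"ay": 0,"az": 0,"claw": 0.4},
    {"tx": -20,"ty": 130,"tz": 125,"ax": 0,"ay": 0,"az": 0,"claw": 0.4},
    {"tx": -35,"ty": 180,"tz": 125,"ax": 0,"ay": 0,"az": 0,"claw": 0.4},
    {"tx": -43,"ty": 218,"tz": 125,"ax": 0,"ay": 0,"az": 0,"claw": 0.4}
  ]
}}

```text
time_s: 19.52
ee_pos: [0.4858, 0.0876, 0.1995]
eef_rot: [3.14, -0.002, 1.289]
ft_force: [-0.2, -0.3, -1.8]
gripper_width: 0.667
grip_force: 64.7
```

Request:
{"api": "arm_command", "payload": {
  "rows": [
    {"tx": 0,"ty": 0,"tz": 0,"ax": 0,"ay": 0,"az": 0,"claw": 0.4},
    {"tx": 0,"ty": 0,"tz": 0,"ax": 0,"ay": 0,"az": 0,"claw": 0.4}
  ]
}}

```text
time_s: 19.77
ee_pos: [0.4869, 0.0843, 0.1985]
eef_rot: [3.14, 0.0, 1.287]
ft_force: [-0.3, -0.9, -0.9]
gripper_width: 0.667
grip_force: 64.7
```

```bash
python3 b.py w8 thick_0:.211 press_eyes:.106 press_line:.096
```

```text
tcp [0.4869 0.0843 0.1985] [3.1405 0.0001 1.2867] [-0.3178 -0.8718 -0.9014] t 19.775 w 0.6671691232797332
thick_0 0.87 [317.  75.] [0.5099 0.1663]
thick_0 0.84 [315. 270.] [0.4862 0.0889]
thick_0 0.45 [211.  38.] [0.4771 0.1889]
press_eyes 0.91 [110.  92.] [0.3737 0.1973]
press_line 0.75 [116.  96.] [0.3713 0.1953]
press_line 0.35 [212.  35.] [0.4506 0.2127]
```

Request:
{"api": "arm_command", "payload": {
  "rows": [
    {"tx": 12,"ty": 40,"tz": 0,"ax": 0,"ay": 0,"az": 0,"claw": 0.4},
    {"tx": 25,"ty": 83,"tz": 0,"ax": 0,"ay": 0,"az": 0,"claw": 0.4},
    {"tx": 25,"ty": 83,"tz": -30,"ax": 0,"ay": 0,"az": 0,"claw": 0.4},
    {"tx": 25,"ty": 83,"tz": -60,"ax": 0,"ay": 0,"az": 0,"claw": 0.4},
    {"tx": 25,"ty": 83,"tz": -68,"ax": 0,"ay": 0,"az": 0,"claw": 0.4}
  ]
}}

```text
time_s: 20.6
ee_pos: [0.5109, 0.167, 0.128]
eef_rot: [-3.139, 0.002, 1.286]
ft_force: [0.6, -0.3, -1.3]
gripper_width: 0.663
grip_force: 64.8
```

Request:
{"api": "arm_command", "payload": {
  "rows": [
    {"tx": 0,"ty": 0,"tz": 0,"ax": 0,"ay": 0,"az": 0,"claw": 0.4},
    {"tx": 0,"ty": 0,"tz": -10,"ax": 0,"ay": 0,"az": 0,"claw": 0.4},
    {"tx": 0,"ty": 0,"tz": -20,"ax": 0,"ay": 0,"az": 0,"claw": 0.4},
    {"tx": 0,"ty": 0,"tz": -30,"ax": 0,"ay": 0,"az": 0,"claw": 0.4},
    {"tx": 0,"ty": 0,"tz": -40,"ax": 0,"ay": 0,"az": 0,"claw": 0.4}
  ]
}}

```text
time_s: 21.22
ee_pos: [0.5117, 0.1681, 0.089]
eef_rot: [-3.141, 0.0, 1.287]
ft_force: [0.1, -0.2, -1.4]
gripper_width: 0.666
grip_force: 64.8
```

Request:
{"api": "arm_command", "payload": {
  "rows": [
    {"tx": 0,"ty": 0,"tz": -10,"ax": 0,"ay": 0,"az": 0,"claw": 0.4},
    {"tx": 0,"ty": 0,"tz": -16,"ax": 0,"ay": 0,"az": 0,"claw": 0.4},
    {"tx": 0,"ty": 0,"tz": -20,"ax": 0,"ay": 0,"az": 0,"claw": 0.4},
    {"tx": 0,"ty": 0,"tz": -21,"ax": 0,"ay": 0,"az": 0,"claw": 0.4}
  ]
}}

```text
time_s: 21.72
ee_pos: [0.5117, 0.1681, 0.0686]
eef_rot: [-3.141, 0.0, 1.287]
ft_force: [-2.8, -1.3, 4.3]
gripper_width: 0.669
grip_force: 65.3
```

Request:
{"api": "arm_command", "payload": {
  "rows": [
    {"tx": 0,"ty": 0,"tz": 0,"ax": 0,"ay": 0,"az": 0,"claw": 0.6},
    {"tx": 0,"ty": 0,"tz": 0,"ax": 0,"ay": 0,"az": 0,"claw": 0.8},
    {"tx": 0,"ty": 0,"tz": 10,"ax": 0,"ay": 0,"az": 0,"claw": 0.9},
    {"tx": 0,"ty": 0,"tz": 50,"ax": 0,"ay": 0,"az": 0,"claw": 0.9},
    {"tx": 0,"ty": 0,"tz": 110,"ax": 0,"ay": 0,"az": 0,"claw": 1}
  ]
}}

```text
time_s: 22.35
ee_pos: [0.511, 0.1678, 0.1795]
eef_rot: [-3.14, 0.002, 1.287]
ft_force: [1.4, 0.2, 0.0]
gripper_width: 1.001
grip_force: 0.0
```

Request:
{"api": "arm_command", "payload": {
  "rows": [
    {"tx": 0,"ty": -50,"tz": 20,"ax": 0,"ay": 0,"az": 0,"claw": 1},
    {"tx": 0,"ty": -105,"tz": 20,"ax": 0,"ay": 0,"az": 0,"claw": 1},
    {"tx": 0,"ty": -150,"tz": -10,"ax": 0,"ay": 0,"az": 0,"claw": 1},
    {"tx": 0,"ty": -185,"tz": -60,"ax": 0,"ay": 0,"az": 0,"claw": 1},
    {"tx": 0,"ty": -185,"tz": -80,"ax": 0,"ay": 0,"az": 0,"claw": 1}
  ]
}}

```text
time_s: 22.98
ee_pos: [0.5106, -0.0205, 0.0975]
eef_rot: [-3.14, 0.002, 1.282]
ft_force: [-0.1, 1.3, 0.5]
gripper_width: 0.997
grip_force: 0.0
```

Request:
{"api": "arm_command", "payload": {
  "rows": [
    {"tx": 0,"ty": 0,"tz": 0,"ax": 0,"ay": 0,"az": 0,"claw": 1},
    {"tx": 0,"ty": 0,"tz": 0,"ax": 0,"ay": 0,"az": 0,"claw": 1}
  ]
}}

```text
time_s: 23.22
ee_pos: [0.5127, -0.0164, 0.0999]
eef_rot: [3.14, -0.001, 1.288]
ft_force: [1.1, -0.1, -0.1]
gripper_width: 1.003
grip_force: 0.0
```

```bash
python3 c.py thin_0 .008
```

```text
tcp [ 0.5127 -0.0164  0.0999] [ 3.1399 -0.0008  1.288 ] t 23.225
mark 0.93 [457. 251.] [ 0.6059 -0.0893]
mark 0.82 [266. 294.] [ 0.4474 -0.0843]
trace 0.93 [300. 367.  52.  15.] c 0.45357465744018555 -0.1654413342475891 r 0.022132381796836853 mid [ 0.4534 -0.1642] [0.0407 0.0237]
trace 0.78 [264. 295.  71.  64.] c 0.44679564237594604 -0.08412377536296844 r 0.03171493858098984 mid [ 0.4461 -0.0838] [0.0607 0.0625]
trace 0.66 [322. 196.  81.  81.] c 0.5155232548713684 -0.014785663224756718 r 0.03049382194876671 mid [ 0.5157 -0.015 ] [0.0595 0.0604]
trace 0.63 [459. 251.  74.  67.] c 0.6059576272964478 -0.08988352119922638 r 0.03141361102461815 mid [ 0.6073 -0.0897] [0.059  0.0601]
```

Request:
{"api": "arm_command", "payload": {
  "rows": [
    {"tx": 3,"ty": 1,"tz": -40,"ax": 0,"ay": 0,"az": 0,"claw": 0.9},
    {"tx": 3,"ty": 1,"tz": -75,"ax": 0,"ay": 0,"az": 0,"claw": 0.9},
    {"tx": 3,"ty": 1,"tz": -92,"ax": 0,"ay": 0,"az": 0,"claw": 0.85},
    {"tx": 3,"ty": 1,"tz": -98,"ax": 0,"ay": 0,"az": 0,"claw": 0.8},
    {"tx": 3,"ty": 1,"tz": -99,"ax": 0,"ay": 0,"az": 0,"claw": 0.8}
  ]
}}

```text
time_s: 24.0
ee_pos: [0.5152, -0.0157, 0.0001]
eef_rot: [3.141, -0.0, 1.287]
ft_force: [0.5, 0.5, -0.2]
gripper_width: 0.8
grip_force: 0.0
```

Request:
{"api": "arm_command", "payload": {
  "rows": [
    {"tx": 0,"ty": 0,"tz": 0,"ax": 0,"ay": 0,"az": 0,"claw": 0.75},
    {"tx": 0,"ty": 0,"tz": -1,"ax": 0,"ay": 0,"az": 0,"claw": 0.75}
  ]
}}

```text
time_s: 24.25
ee_pos: [0.5153, -0.0159, -0.0006]
eef_rot: [3.14, -0.0, 1.287]
ft_force: [1.0, 1.1, 0.1]
gripper_width: 0.749
grip_force: 0.0
```

Request:
{"api": "arm_command", "payload": {
  "rows": [
    {"tx": 0,"ty": 0,"tz": -1,"ax": 0,"ay": 0,"az": 0,"claw": 0.72},
    {"tx": 0,"ty": 0,"tz": -1,"ax": 0,"ay": 0,"az": 0,"claw": 0.4},
    {"tx": 0,"ty": 0,"tz": -1,"ax": 0,"ay": 0,"az": 0,"claw": 0.4}
  ]
}}

```text
time_s: 24.62
ee_pos: [0.5151, -0.0159, -0.0013]
eef_rot: [3.141, -0.001, 1.287]
ft_force: [-2.0, -0.9, 12.1]
gripper_width: 0.666
grip_force: 61.0
```

Request:
{"api": "arm_command", "payload": {
  "rows": [
    {"tx": 0,"ty": 0,"tz": 5,"ax": 0,"ay": 0,"az": 0,"claw": 0.4},
    {"tx": 0,"ty": 0,"tz": 15,"ax": 0,"ay": 0,"az": 0,"claw": 0.4},
    {"tx": 0,"ty": 0,"tz": 60,"ax": 0,"ay": 0,"az": 0,"claw": 0.4},
    {"tx": -10,"ty": 30,"tz": 120,"ax": 0,"ay": 0,"az": 0,"claw": 0.4},
    {"tx": -20,"ty": 75,"tz": 180,"ax": 0,"ay": 0,"az": 0,"claw": 0.4}
  ]
}}

```text
time_s: 25.25
ee_pos: [0.4969, 0.048, 0.1652]
eef_rot: [3.141, 0.0, 1.285]
ft_force: [-0.2, 1.6, -1.1]
gripper_width: 0.662
grip_force: 63.9
```

Request:
{"api": "arm_command", "payload": {
  "rows": [
    {"tx": -7,"ty": 26,"tz": 20,"ax": 0,"ay": 0,"az": 0,"claw": 0.4},
    {"tx": -7,"ty": 26,"tz": 20,"ax": 0,"ay": 0,"az": 0,"claw": 0.4},
    {"tx": -7,"ty": 26,"tz": 20,"ax": 0,"ay": 0,"az": 0,"claw": 0.4}
  ]
}}

```text
time_s: 25.62
ee_pos: [0.4899, 0.0736, 0.1827]
eef_rot: [-3.141, 0.001, 1.287]
ft_force: [0.3, -0.3, -1.1]
gripper_width: 0.662
grip_force: 63.9
```

```bash
python3 b.py w9 thin_0:.204 press_eyes:.106 thick_0:.072
```

```text
tcp [0.4899 0.0736 0.1827] [-3.1413  0.0007  1.2868] [ 0.3004 -0.2807 -1.1459] t 25.625 w 0.6622800726508387
thin_0 0.94 [320. 269.] [0.4926 0.0828]
thin_0 0.88 [338. 379.] [0.4848 0.0241]
thin_0 0.83 [461. 281.] [0.5481 0.0609]
thin_0 0.71 [320. 311.] [0.4871 0.063 ]
press_eyes 0.7 [84. 80.] [0.3735 0.1952]
thick_0 0.97 [312.  60.] [0.5125 0.1691]
```

View pics/w9.png

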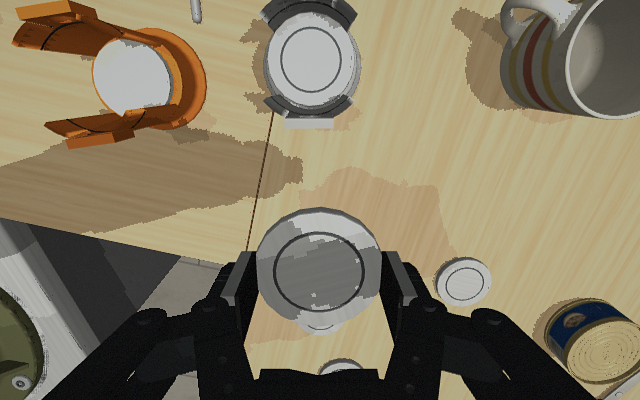

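The second thick plate lies in the press (311,60), and the thin plate is held level at (320,269). I lower it onto the stack.

Request:
{"api": "arm_command", "payload": {
  "rows": [
    {"tx": 10,"ty": 45,"tz": 0,"ax": 0,"ay": 0,"az": 0,"claw": 0.4},
    {"tx": 22,"ty": 95,"tz": 0,"ax": 0,"ay": 0,"az": 0,"claw": 0.4},
    {"tx": 22,"ty": 95,"tz": -20,"ax": 0,"ay": 0,"az": 0,"claw": 0.4},
    {"tx": 22,"ty": 95,"tz": -45,"ax": 0,"ay": 0,"az": 0,"claw": 0.4},
    {"tx": 22,"ty": 95,"tz": -55,"ax": 0,"ay": 0,"az": 0,"claw": 0.4}
  ]
}}

```text
time_s: 26.45
ee_pos: [0.5115, 0.1685, 0.1261]
eef_rot: [-3.139, 0.002, 1.286]
ft_force: [-0.6, -0.1, 0.0]
gripper_width: 0.66
grip_force: 63.9
```

Request:
{"api": "arm_command", "payload": {
  "rows": [
    {"tx": 0,"ty": 0,"tz": 0,"ax": 0,"ay": 0,"az": 0,"claw": 0.4},
    {"tx": 0,"ty": 0,"tz": -15,"ax": 0,"ay": 0,"az": 0,"claw": 0.4},
    {"tx": 0,"ty": 0,"tz": -30,"ax": 0,"ay": 0,"az": 0,"claw": 0.4},
    {"tx": 0,"ty": 0,"tz": -41,"ax": 0,"ay": 0,"az": 0,"claw": 0.4},
    {"tx": 0,"ty": 0,"tz": -45,"ax": 0,"ay": 0,"az": 0,"claw": 0.4}
  ]
}}

```text
time_s: 27.08
ee_pos: [0.5118, 0.1692, 0.0819]
eef_rot: [-3.14, 0.001, 1.287]
ft_force: [0.3, -0.7, -0.3]
gripper_width: 0.66
grip_force: 63.9
```

Request:
{"api": "arm_command", "payload": {
  "rows": [
    {"tx": 0,"ty": 0,"tz": 0,"ax": 0,"ay": 0,"az": 0,"claw": 0.4}
  ]
}}

```text
time_s: 27.2
ee_pos: [0.5122, 0.1692, 0.0827]
eef_rot: [-3.141, 0.0, 1.287]
ft_force: [-0.2, 0.5, -0.7]
gripper_width: 0.666
grip_force: 63.9
```

Request:
{"api": "arm_command", "payload": {
  "rows": [
    {"tx": 0,"ty": 0,"tz": -3,"ax": 0,"ay": 0,"az": 0,"claw": 0.4},
    {"tx": 0,"ty": 0,"tz": -3,"ax": 0,"ay": 0,"az": 0,"claw": 0.4},
    {"tx": 0,"ty": 0,"tz": -3,"ax": 0,"ay": 0,"az": 0,"claw": 0.65},
    {"tx": 0,"ty": 0,"tz": -3,"ax": 0,"ay": 0,"az": 0,"claw": 0.8},
    {"tx": 0,"ty": 0,"tz": 7,"ax": 0,"ay": 0,"az": 0,"claw": 0.9}
  ]
}}

```text
time_s: 27.82
ee_pos: [0.5118, 0.1692, 0.0899]
eef_rot: [-3.141, 0.001, 1.287]
ft_force: [0.1, -1.6, 0.2]
gripper_width: 0.903
grip_force: 0.0
```

Request:
{"api": "arm_command", "payload": {
  "rows": [
    {"tx": 0,"ty": 0,"tz": 40,"ax": 0,"ay": 0,"az": 0,"claw": 1},
    {"tx": 0,"ty": 0,"tz": 95,"ax": 0,"ay": 0,"az": 0,"claw": 1},
    {"tx": -15,"ty": -50,"tz": 115,"ax": 0,"ay": 0,"az": 0,"claw": 1},
    {"tx": -30,"ty": -100,"tz": 115,"ax": 0,"ay": 0,"az": 0,"claw": 1},
    {"tx": -45,"ty": -150,"tz": 100,"ax": 0,"ay": 0,"az": 0,"claw": 1}
  ]
}}

```text
time_s: 28.45
ee_pos: [0.4677, 0.0179, 0.1918]
eef_rot: [3.138, -0.002, 1.287]
ft_force: [1.3, -0.2, -0.6]
gripper_width: 1.002
grip_force: 0.0
```

Request:
{"api": "arm_command", "payload": {
  "rows": [
    {"tx": -10,"ty": -50,"tz": -30,"ax": 0,"ay": 0,"az": 0,"claw": 1},
    {"tx": -20,"ty": -103,"tz": -70,"ax": 0,"ay": 0,"az": 0,"claw": 1},
    {"tx": -20,"ty": -103,"tz": -87,"ax": 0,"ay": 0,"az": 0,"claw": 1},
    {"tx": -20,"ty": -103,"tz": -87,"ax": 0,"ay": 0,"az": 0,"claw": 1},
    {"tx": -20,"ty": -103,"tz": -87,"ax": 0,"ay": 0,"az": 0,"claw": 1}
  ]
}}

```text
time_s: 29.08
ee_pos: [0.4481, -0.0831, 0.1039]
eef_rot: [3.14, -0.001, 1.288]
ft_force: [0.5, -0.0, -0.4]
gripper_width: 1.002
grip_force: 0.0
```

```bash
python3 c.py thin_0 .008
```

```text
tcp [ 0.4481 -0.0831  0.1039] [ 3.1403 -0.0006  1.2882] t 29.075
mark 0.9 [317. 200.] [ 0.4462 -0.085 ]
mark 0.8 [346. 310.] [ 0.4419 -0.1879]
mark 0.64 [532. 147.] [ 0.608  -0.0893]
trace 0.85 [347. 310.  75.  63.] c 0.44453176856040955 -0.18601898849010468 r 0.031802281737327576 mid [ 0.4438 -0.1861] [0.0596 0.0631]
trace 0.72 [318. 199.  76.  76.] c 0.44472384452819824 -0.0845583826303482 r 0.030309075489640236 mid [ 0.4452 -0.0846] [0.0588 0.0598]
trace 0.59 [532. 149.  87.  84.] c 0.6063815951347351 -0.08983607590198517 r 0.031189080327749252 mid [ 0.606  -0.0902] [0.0609 0.0596]
```

Request:
{"api": "arm_command", "payload": {
  "rows": [
    {"tx": -3,"ty": -2,"tz": -45,"ax": 0,"ay": 0,"az": 0,"claw": 0.9},
    {"tx": -3,"ty": -2,"tz": -80,"ax": 0,"ay": 0,"az": 0,"claw": 0.9},
    {"tx": -3,"ty": -2,"tz": -97,"ax": 0,"ay": 0,"az": 0,"claw": 0.85},
    {"tx": -3,"ty": -2,"tz": -103,"ax": 0,"ay": 0,"az": 0,"claw": 0.8},
    {"tx": -3,"ty": -2,"tz": -104,"ax": 0,"ay": 0,"az": 0,"claw": 0.75}
  ]
}}

```text
time_s: 29.85
ee_pos: [0.4447, -0.0855, -0.0007]
eef_rot: [3.141, -0.0, 1.288]
ft_force: [-0.4, 0.4, 0.5]
gripper_width: 0.753
grip_force: 0.0
```

Request:
{"api": "arm_command", "payload": {
  "rows": [
    {"tx": 0,"ty": 0,"tz": -1,"ax": 0,"ay": 0,"az": 0,"claw": 0.72},
    {"tx": 0,"ty": 0,"tz": -1,"ax": 0,"ay": 0,"az": 0,"claw": 0.4},
    {"tx": 0,"ty": 0,"tz": -1,"ax": 0,"ay": 0,"az": 0,"claw": 0.4},
    {"tx": 0,"ty": 0,"tz": 5,"ax": 0,"ay": 0,"az": 0,"claw": 0.4},
    {"tx": 0,"ty": 0,"tz": 20,"ax": 0,"ay": 0,"az": 0,"claw": 0.4}
  ]
}}

```text
time_s: 30.48
ee_pos: [0.444, -0.0856, 0.0194]
eef_rot: [-3.141, 0.0, 1.287]
ft_force: [-0.1, -0.0, -1.1]
gripper_width: 0.658
grip_force: 63.7
```

Request:
{"api": "arm_command", "payload": {
  "rows": [
    {"tx": 0,"ty": 0,"tz": 50,"ax": 0,"ay": 0,"az": 0,"claw": 0.4},
    {"tx": 5,"ty": 20,"tz": 105,"ax": 0,"ay": 0,"az": 0,"claw": 0.4},
    {"tx": 15,"ty": 60,"tz": 150,"ax": 0,"ay": 0,"az": 0,"claw": 0.4},
    {"tx": 30,"ty": 110,"tz": 165,"ax": 0,"ay": 0,"az": 0,"claw": 0.4},
    {"tx": 45,"ty": 160,"tz": 165,"ax": 0,"ay": 0,"az": 0,"claw": 0.4}
  ]
}}

```text
time_s: 31.1
ee_pos: [0.4903, 0.0759, 0.1864]
eef_rot: [3.138, -0.002, 1.287]
ft_force: [-0.3, -0.9, -0.8]
gripper_width: 0.658
grip_force: 64.1
```

Request:
{"api": "arm_command", "payload": {
  "rows": [
    {"tx": 0,"ty": 0,"tz": 0,"ax": 0,"ay": 0,"az": 0,"claw": 0.4},
    {"tx": 0,"ty": 0,"tz": 0,"ax": 0,"ay": 0,"az": 0,"claw": 0.4}
  ]
}}

```text
time_s: 31.35
ee_pos: [0.4887, 0.0738, 0.184]
eef_rot: [-3.141, 0.001, 1.287]
ft_force: [0.0, -0.3, -0.9]
gripper_width: 0.655
grip_force: 64.1
```

```bash
python3 b.py w10 thin_0:.190 thin_0:.084
```

```text
tcp [0.4887 0.0738 0.184 ] [-3.1413  0.0007  1.2874] [ 0.0289 -0.302  -0.8502] t 31.35 w 0.6552078987295157
thin_0 0.92 [462. 280.] [0.5517 0.0498]
thin_0 0.72 [315. 269.] [0.4871 0.075 ]
thin_0 0.68 [315.  59.] [0.5126 0.1618]
thin_0 0.68 [339. 380.] [0.4804 0.0074]
thin_0 0.92 [462. 280.] [ 0.5831 -0.03  ]
thin_0 0.72 [315. 269.] [0.4685 0.0147]
thin_0 0.68 [315.  59.] [0.5137 0.1688]
thin_0 0.68 [339. 380.] [ 0.4566 -0.1053]
```

View pics/w10.png

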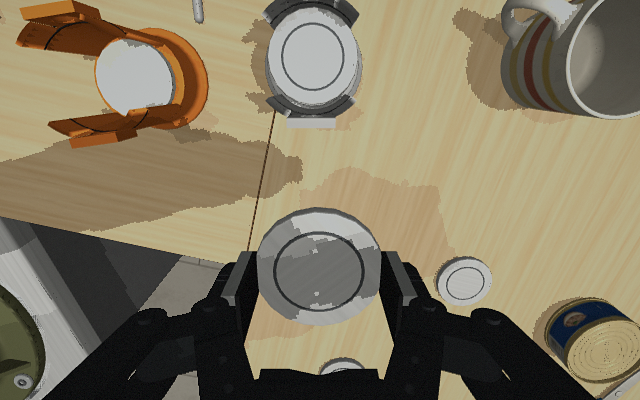

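The stack in the press lies flat and centred (312,57), and the last thin plate is held at (319,267). Lowering it.

Request:
{"api": "arm_command", "payload": {
  "rows": [
    {"tx": 11,"ty": 45,"tz": 0,"ax": 0,"ay": 0,"az": 0,"claw": 0.4},
    {"tx": 23,"ty": 95,"tz": 0,"ax": 0,"ay": 0,"az": 0,"claw": 0.4},
    {"tx": 23,"ty": 95,"tz": -20,"ax": 0,"ay": 0,"az": 0,"claw": 0.4},
    {"tx": 23,"ty": 95,"tz": -45,"ax": 0,"ay": 0,"az": 0,"claw": 0.4},
    {"tx": 23,"ty": 95,"tz": -55,"ax": 0,"ay": 0,"az": 0,"claw": 0.4}
  ]
}}

```text
time_s: 32.12
ee_pos: [0.5116, 0.168, 0.1278]
eef_rot: [-3.14, 0.002, 1.285]
ft_force: [0.3, 0.3, -0.5]
gripper_width: 0.66
grip_force: 64.1
```

Request:
{"api": "arm_command", "payload": {
  "rows": [
    {"tx": 0,"ty": 0,"tz": 0,"ax": 0,"ay": 0,"az": 0,"claw": 0.4},
    {"tx": 0,"ty": 0,"tz": -15,"ax": 0,"ay": 0,"az": 0,"claw": 0.4},
    {"tx": 0,"ty": 0,"tz": -30,"ax": 0,"ay": 0,"az": 0,"claw": 0.4},
    {"tx": 0,"ty": 0,"tz": -38,"ax": 0,"ay": 0,"az": 0,"claw": 0.4},
    {"tx": 0,"ty": 0,"tz": -38,"ax": 0,"ay": 0,"az": 0,"claw": 0.4}
  ]
}}

```text
time_s: 32.75
ee_pos: [0.5118, 0.1692, 0.0901]
eef_rot: [-3.14, 0.001, 1.287]
ft_force: [0.2, 0.0, -1.3]
gripper_width: 0.658
grip_force: 64.1
```

Request:
{"api": "arm_command", "payload": {
  "rows": [
    {"tx": 0,"ty": 0,"tz": -2,"ax": 0,"ay": 0,"az": 0,"claw": 0.4},
    {"tx": 0,"ty": 0,"tz": -2,"ax": 0,"ay": 0,"az": 0,"claw": 0.4},
    {"tx": 0,"ty": 0,"tz": -2,"ax": 0,"ay": 0,"az": 0,"claw": 0.65},
    {"tx": 0,"ty": 0,"tz": -2,"ax": 0,"ay": 0,"az": 0,"claw": 0.8},
    {"tx": 0,"ty": 0,"tz": 8,"ax": 0,"ay": 0,"az": 0,"claw": 0.9}
  ]
}}

```text
time_s: 33.38
ee_pos: [0.5119, 0.1692, 0.0989]
eef_rot: [-3.141, 0.001, 1.287]
ft_force: [0.3, 0.7, -0.6]
gripper_width: 0.902
grip_force: 0.0
```

Request:
{"api": "arm_command", "payload": {
  "rows": [
    {"tx": 0,"ty": 0,"tz": 40,"ax": 0,"ay": 0,"az": 0,"claw": 1},
    {"tx": 0,"ty": 0,"tz": 100,"ax": 0,"ay": 0,"az": 0,"claw": 1},
    {"tx": -10,"ty": 40,"tz": 145,"ax": 0,"ay": 0,"az": 0,"claw": 1},
    {"tx": -25,"ty": 90,"tz": 165,"ax": 0,"ay": 0,"az": 0,"claw": 1},
    {"tx": -32,"ty": 120,"tz": 165,"ax": 0,"ay": 0,"az": 0,"claw": 1}
  ]
}}

```text
time_s: 34.0
ee_pos: [0.4798, 0.2924, 0.267]
eef_rot: [3.139, -0.005, 1.29]
ft_force: [0.7, -0.5, -0.9]
gripper_width: 0.999
grip_force: 0.0
```

Request:
{"api": "arm_command", "payload": {
  "rows": [
    {"tx": 0,"ty": 0,"tz": 0,"ax": 0,"ay": 0,"az": 0,"claw": 1},
    {"tx": 0,"ty": 0,"tz": 0,"ax": 0,"ay": 0,"az": 0,"claw": 1}
  ]
}}

```text
time_s: 34.25
ee_pos: [0.4804, 0.2883, 0.2643]
eef_rot: [3.141, 0.001, 1.286]
ft_force: [0.3, -0.2, -0.6]
gripper_width: 0.999
grip_force: 0.0
```

```bash
python3 b.py w11 pin:.007 pin_mid:.006 pin_tip:.004 thin_0:.092 press_eyes:.106 press_line:.096
python3 - <<'E'
from h import *
np.set_printoptions(precision=4,suppress=True)
cm=bot.camera_model('wrist')
for m in bot.trace('wrist','pin')[:2]:
    v,u=np.nonzero(m['region']); 
    P=np.array([onz(cm,a,b,.008)[:2] for a,b in zip(u,v)])
    d=cv2.fitLine(P.astype(np.float32),cv2.DIST_L2,0,1e-4,1e-4).ravel(); t=(P-d[2:])@d[:2]
    print(m['p'],np.round(m['bbox']),d,'ends',d[2:]+t.min()*d[:2],d[2:]+t.max()*d[:2])
E
```

```text
tcp [0.4804 0.2883 0.2643] [3.141  0.0006 1.2864] [ 0.2874 -0.1962 -0.5701] t 34.25 w 0.9985335476800482
pin 0.69 [290. 134.] [0.4554 0.3222]
pin_mid 0.91 [288. 168.] [0.4402 0.2842]
pin_tip 0.8 [293. 208.] [0.4299 0.2309]
thin_0 0.87 [380. 268.] [0.5143 0.1693]
press_eyes 0.58 [245. 287.] [0.3737 0.1958]
press_eyes 0.54 [289. 136.] [0.4654 0.3328]
press_line 0.56 [246. 282.] [0.3721 0.1956]
0.74 [289. 140.  16. 141.] [0.2737 0.9618 0.4544 0.3276] ends [0.4274 0.2328] [0.4716 0.388 ]
```

View pics/w11.png

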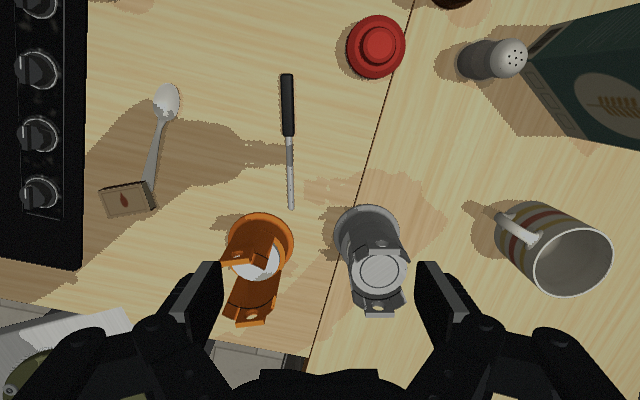

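The picture shows the stack's top plate at (379,270) in the press. The pin lies at (288,75)–(292,208), still parallel to the tool. I regrip it at (0.461, 0.347).

Request:
{"api": "arm_command", "payload": {
  "rows": [
    {"tx": -10,"ty": 30,"tz": -50,"ax": 0,"ay": 0,"az": 0,"claw": 0.8},
    {"tx": -19,"ty": 59,"tz": -100,"ax": 0,"ay": 0,"az": 0,"claw": 0.6},
    {"tx": -19,"ty": 59,"tz": -160,"ax": 0,"ay": 0,"az": 0,"claw": 0.5},
    {"tx": -19,"ty": 59,"tz": -215,"ax": 0,"ay": 0,"az": 0,"claw": 0.5},
    {"tx": -19,"ty": 59,"tz": -245,"ax": 0,"ay": 0,"az": 0,"claw": 0.5}
  ]
}}

```text
time_s: 35.28
ee_pos: [0.4601, 0.3474, 0.016]
eef_rot: [-3.14, 0.003, 1.287]
ft_force: [0.0, -0.3, 1.1]
gripper_width: 0.501
grip_force: 0.0
```

Request:
{"api": "arm_command", "payload": {
  "rows": [
    {"tx": 0,"ty": 0,"tz": -10,"ax": 0,"ay": 0,"az": 0,"claw": 0.5},
    {"tx": 0,"ty": 0,"tz": -15,"ax": 0,"ay": 0,"az": 0,"claw": 0.5},
    {"tx": 0,"ty": 0,"tz": -17,"ax": 0,"ay": 0,"az": 0,"claw": 0.5}
  ]
}}

```text
time_s: 35.65
ee_pos: [0.462, 0.3488, 0.0029]
eef_rot: [3.141, -0.002, 1.287]
ft_force: [0.0, -0.5, 0.5]
gripper_width: 0.502
grip_force: 0.0
```

Request:
{"api": "arm_command", "payload": {
  "rows": [
    {"tx": 0,"ty": 0,"tz": -2,"ax": 0,"ay": 0,"az": 0,"claw": 0.3},
    {"tx": 0,"ty": 0,"tz": -2,"ax": 0,"ay": 0,"az": 0,"claw": 0},
    {"tx": 0,"ty": 0,"tz": -2,"ax": 0,"ay": 0,"az": 0,"claw": 0},
    {"tx": 0,"ty": 0,"tz": -2,"ax": 0,"ay": 0,"az": 0,"claw": 0},
    {"tx": 0,"ty": 0,"tz": -2,"ax": 0,"ay": 0,"az": 0,"claw": 0}
  ]
}}

```text
time_s: 36.28
ee_pos: [0.4615, 0.3486, 0.0006]
eef_rot: [3.141, -0.001, 1.287]
ft_force: [-1.7, 0.2, 6.6]
gripper_width: 0.142
grip_force: 63.2
```

Request:
{"api": "arm_command", "payload": {
  "rows": [
    {"tx": 0,"ty": 0,"tz": 10,"ax": 0,"ay": 0,"az": 0,"claw": 0},
    {"tx": 0,"ty": 0,"tz": 50,"ax": 0,"ay": 0,"az": 0,"claw": 0},
    {"tx": 0,"ty": 0,"tz": 100,"ax": -1.7,"ay": 0.5,"az": 0,"claw": 0},
    {"tx": 0,"ty": 0,"tz": 130,"ax": -1.7,"ay": 0.5,"az": 0,"claw": 0},
    {"tx": 25,"ty": -3,"tz": 130,"ax": -1.7,"ay": 0.5,"az": 0,"claw": 0}
  ]
}}

```text
time_s: 36.9
ee_pos: [0.486, 0.3472, 0.1334]
eef_rot: [3.14, 0.027, 1.29]
ft_force: [0.6, 0.8, -0.8]
gripper_width: 0.143
grip_force: 61.5
```

Request:
{"api": "arm_command", "payload": {
  "rows": [
    {"tx": 35,"ty": -4,"tz": 0,"ax": 0,"ay": 0,"az": 0,"claw": 0},
    {"tx": 74,"ty": -8,"tz": 0,"ax": 0,"ay": 0,"az": 0,"claw": 0},
    {"tx": 74,"ty": -8,"tz": -20,"ax": 0,"ay": 0,"az": 0,"claw": 0},
    {"tx": 74,"ty": -8,"tz": -31,"ax": 0,"ay": 0,"az": 0,"claw": 0},
    {"tx": 74,"ty": -8,"tz": -31,"ax": 0,"ay": 0,"az": 0,"claw": 0}
  ]
}}

```text
time_s: 37.52
ee_pos: [0.559, 0.3373, 0.0982]
eef_rot: [-3.14, 0.032, 1.288]
ft_force: [0.9, -0.2, -0.3]
gripper_width: 0.147
grip_force: 61.5
```

```bash
python3 b.py w12 pin:.106
python3 - <<'E'
from h import *
np.set_printoptions(precision=4,suppress=True)
for n in ('scene','side'):
    cm=bot.camera_model(n); cv2.imwrite(f'pics/{n}12.png',bot.get_image(n))
    for t in ('pin_tip','pin','press_eyes'):
        for m in bot.mark_of(n,t)[:3]:
            r,c=m['centre']; print(n,t,round(m['p'],2),np.round([c,r],1),onz(cm,c,r,.106)[:2])
    d=np.array([.279,.960])
    for s in (55,175-25): print('expect',s,np.round(proj(cm,[*(np.array([.512,.1693])+d*s/1e3),.106]),1))
E
```

```text
tcp [0.559  0.3373 0.0982] [-3.1397  0.0325  1.2878] [ 0.9135 -0.2042 -0.2693] t 37.525 w 0.14661560196628856
pin 0.61 [320. 320.] [0.5516 0.3114]
scene pin_tip 0.61 [279.8 177.4] [0.5168 0.2122]
scene pin 0.59 [267.4 160. ] [0.5413 0.2961]
scene press_eyes 0.71 [286.6 187.1] [0.5036 0.1681]
scene press_eyes 0.6 [246.2 207.7] [0.3658 0.1994]
scene press_eyes 0.59 [338.6 181.4] [0.6311 0.0653]
expect 55 [280. 174.]
expect 150 [266.6 155.4]
side pin_tip 0.4 [275.  212.4] [0.5328 0.2183]
side press_eyes 0.93 [293.6 211.8] [0.5174 0.1696]
side press_eyes 0.84 [299.6 255.7] [0.3707 0.1985]
side press_eyes 0.33 [380.9 161. ] [ 0.6215 -0.139 ]
expect 55 [274.2 214.2]
expect 150 [239.5 215.9]
```

Request:
{"api": "arm_command", "payload": {
  "rows": [
    {"tx": 1,"ty": 0,"tz": 1,"ax": 0,"ay": 0,"az": 0,"claw": 0},
    {"tx": 1,"ty": 0,"tz": 1,"ax": 0,"ay": 0,"az": 0,"claw": 0},
    {"tx": 1,"ty": 0,"tz": 1,"ax": 0,"ay": 0,"az": 0,"claw": 0}
  ]
}}

```text
time_s: 38.4
ee_pos: [0.5613, 0.3373, 0.0999]
eef_rot: [-3.141, 0.031, 1.287]
ft_force: [-0.3, 0.7, -0.8]
gripper_width: 0.143
grip_force: 61.4
```

```bash
python3 -c "
import cv2,numpy as np
a=cv2.imread('pics/scene12.png')[130:230,220:340];b=cv2.imread('pics/side12.png')[160:260,200:320]
f=lambda x:cv2.resize(x,None,fx=4,fy=4,interpolation=2)[:, :400]
cv2.imwrite('pics/c12.png',np.hstack([f(a),f(b)]))"
```

```text
(no output)
```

View pics/c12.png

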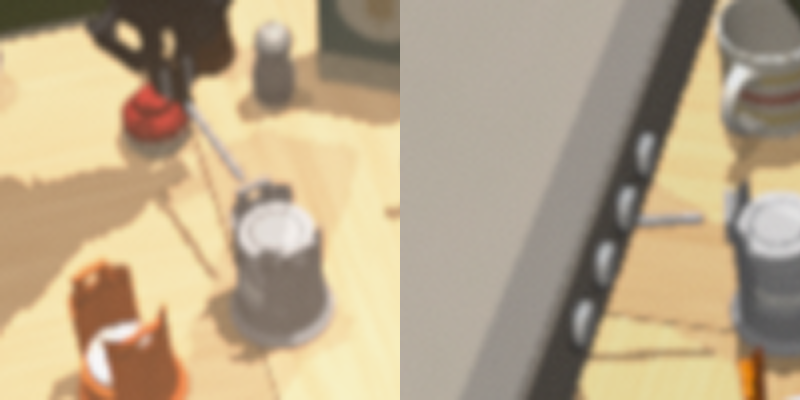

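The rod points at the near eyelet in both views: scene crop (243,183), side crop (700,218) towards (735,210). The stack shows level. I advance in small steps and watch the force.

Request:
{"api": "arm_command", "payload": {
  "rows": [
    {"tx": -2,"ty": -7,"tz": 0,"ax": 0,"ay": 0,"az": 0,"claw": 0},
    {"tx": -4,"ty": -14,"tz": 0,"ax": 0,"ay": 0,"az": 0,"claw": 0},
    {"tx": -6,"ty": -20,"tz": 0,"ax": 0,"ay": 0,"az": 0,"claw": 0},
    {"tx": -7,"ty": -25,"tz": 0,"ax": 0,"ay": 0,"az": 0,"claw": 0},
    {"tx": -8,"ty": -28,"tz": 0,"ax": 0,"ay": 0,"az": 0,"claw": 0}
  ]
}}

```text
time_s: 39.02
ee_pos: [0.5532, 0.3088, 0.1]
eef_rot: [-3.142, 0.031, 1.287]
ft_force: [0.9, 0.0, -1.0]
gripper_width: 0.146
grip_force: 61.4
```

Request:
{"api": "arm_command", "payload": {
  "rows": [
    {"tx": -3,"ty": -11,"tz": 0,"ax": 0,"ay": 0,"az": 0,"claw": 0},
    {"tx": -6,"ty": -22,"tz": 0,"ax": 0,"ay": 0,"az": 0,"claw": 0},
    {"tx": -9,"ty": -32,"tz": 0,"ax": 0,"ay": 0,"az": 0,"claw": 0},
    {"tx": -12,"ty": -41,"tz": 0,"ax": 0,"ay": 0,"az": 0,"claw": 0},
    {"tx": -14,"ty": -48,"tz": 0,"ax": 0,"ay": 0,"az": 0,"claw": 0}
  ]
}}

```text
time_s: 39.65
ee_pos: [0.539, 0.2606, 0.1]
eef_rot: [-3.141, 0.031, 1.287]
ft_force: [-0.2, 0.6, -0.9]
gripper_width: 0.145
grip_force: 61.4
```

Request:
{"api": "arm_command", "payload": {
  "rows": [
    {"tx": -1,"ty": -5,"tz": 0,"ax": 0,"ay": 0,"az": 0,"claw": 0},
    {"tx": -3,"ty": -9,"tz": 0,"ax": 0,"ay": 0,"az": 0,"claw": 0},
    {"tx": -4,"ty": -13,"tz": 0,"ax": 0,"ay": 0,"az": 0,"claw": 0}
  ]
}}

```text
time_s: 40.02
ee_pos: [0.5351, 0.2483, 0.0999]
eef_rot: [-3.141, 0.031, 1.288]
ft_force: [-0.7, 0.1, -0.2]
gripper_width: 0.15
grip_force: 61.4
```

Request:
{"api": "arm_command", "payload": {
  "rows": [
    {"tx": -2,"ty": -6,"tz": 0,"ax": 0,"ay": 0,"az": 0,"claw": 0},
    {"tx": -3,"ty": -11,"tz": 0,"ax": 0,"ay": 0,"az": 0,"claw": 0},
    {"tx": -4,"ty": -14,"tz": 0,"ax": 0,"ay": 0,"az": 0,"claw": 0},
    {"tx": -4,"ty": -14,"tz": -2,"ax": 0,"ay": 0,"az": 0,"claw": 0},
    {"tx": -4,"ty": -14,"tz": -2,"ax": 0,"ay": 0,"az": 0,"claw": 0}
  ]
}}

```text
time_s: 40.65
ee_pos: [0.5311, 0.2345, 0.0977]
eef_rot: [-3.141, 0.031, 1.287]
ft_force: [-0.6, 0.2, -0.6]
gripper_width: 0.143
grip_force: 61.4
```

Run:
```python
from h import *
np.set_printoptions(precision=4,suppress=True)
c0=np.array([.512,.1693]); d=np.array([.279,.960])
bot.get_image('scene'); bot.get_image('side'); bot.get_image('wrist')
for n in ('scene','side','wrist'):
    cm=bot.camera_model(n)
    for t in ('pin_tip','pin','timer_axis'):
        for m in bot.mark_of(n,t)[:2]:
            r,c=m['centre']; p=onz(cm,c,r,.104)[:2] if t[0]=='p' else onz(cm,c,r,.03)[:2]; print(n,t,round(m['p'],2),np.round([c,r]),p,'along',(p-c0)@d)
```

```text
scene pin_tip 0.51 [296. 199.] [0.4924 0.1157] along -0.056958065853748546
scene pin 0.52 [282. 179.] [0.5184 0.2026] along 0.03378454846697095
scene timer_axis 0.57 [260. 162.] [0.5614 0.3671] along 0.20364706826420365
side pin_tip 0.52 [316. 210.] [0.5033 0.1098] along -0.05954470251956571
side pin 0.69 [280. 213.] [0.5267 0.206 ] along 0.03929408783371629
wrist pin_tip 0.46 [557. 259.] [0.6378 0.21  ] along 0.07416728580642101
wrist pin 0.95 [321. 319.] [0.5244 0.2075] along 0.04011785296049486
```

Request:
{"api": "arm_command", "payload": {
  "rows": [
    {"tx": 0,"ty": 0,"tz": -1,"ax": 0,"ay": 0,"az": 0,"claw": 0},
    {"tx": 0,"ty": 0,"tz": -1,"ax": 0,"ay": 0,"az": 0,"claw": 0.2},
    {"tx": 0,"ty": 0,"tz": -1,"ax": 0,"ay": 0,"az": 0,"claw": 0.4},
    {"tx": 0,"ty": 0,"tz": 0,"ax": 0,"ay": 0,"az": 0,"claw": 0.5},
    {"tx": 0,"ty": 0,"tz": 20,"ax": 0,"ay": 0,"az": 0,"claw": 0.5}
  ]
}}

```text
time_s: 41.88
ee_pos: [0.5303, 0.234, 0.1171]
eef_rot: [-3.139, 0.033, 1.287]
ft_force: [0.1, -0.4, -0.5]
gripper_width: 0.503
grip_force: 0.0
```

Request:
{"api": "arm_command", "payload": {
  "rows": [
    {"tx": 0,"ty": 0,"tz": 60,"ax": 1.7,"ay": -0.5,"az": 0,"claw": 0.8},
    {"tx": -10,"ty": 40,"tz": 110,"ax": 1.7,"ay": -0.5,"az": 10,"claw": 1},
    {"tx": -10,"ty": 70,"tz": 120,"ax": 1.7,"ay": -0.5,"az": 20,"claw": 1},
    {"tx": -10,"ty": 70,"tz": 120,"ax": 1.7,"ay": -0.5,"az": 20,"claw": 1}
  ]
}}

```text
time_s: 42.38
ee_pos: [0.5208, 0.3077, 0.2393]
eef_rot: [3.134, -0.002, 1.642]
ft_force: [-0.3, -0.8, -0.7]
gripper_width: 0.998
grip_force: 0.0
```

```bash
python3 b.py w13 timer_axis:.03 salt:0 press_eyes:.106 pin:.103 pin_tip:.103
python3 - <<'E'
from h import *
np.set_printoptions(precision=3,suppress=True)
print(bot.read_state()['q'])
cm=bot.camera_model('wrist'); im=bot.get_image('wrist')
for m in bot.trace('wrist','timer_dial')[:1]: print('trace',m['p'],np.round(m['bbox']),onz(cm,*m['bbox'][:2],.035))
h=cv2.cvtColor(im,cv2.COLOR_BGR2HSV); g=((h[...,0]<8)|(h[...,0]>172))&(h[...,1]>150)&(h[...,2]>60)
n,l,st,ce=cv2.connectedComponentsWithStats(g.astype(np.uint8))
for i in np.argsort(-st[1:,4])[:2]+1: print(st[i],ce[i],onz(cm,*ce[i],.035))
E
```

```text
tcp [0.5208 0.3077 0.2393] [ 3.1343 -0.0025  1.6418] [-0.3223 -0.8473 -0.6821] t 42.375 w 0.9983129575941205
timer_axis 0.72 [372.  93.] [0.5705 0.3856]
salt 0.78 [458. 136.] [0.6791 0.3463]
salt 0.42 [301. 309.] [0.5134 0.1001]
press_eyes 0.85 [154. 288.] [0.3722 0.1954]
pin 0.72 [315. 281.] [0.5249 0.2108]
pin_tip 0.58 [284. 359.] [0.4993 0.115 ]
[-0.642  0.464  0.116  1.558 -0.053  1.12  -0.453]
trace 0.98 [373.  87.  59.  64.] [0.57  0.385 0.035]
[ 341   55   62   64 3012] [371.889  85.956] [0.569 0.386 0.035]
[ 53 141   2   2   2] [ 53.5 141.5] [0.249 0.312 0.035]
```

Request:
{"api": "arm_command", "payload": {
  "rows": [
    {"tx": 20,"ty": 35,"tz": -40,"ax": 0,"ay": 0,"az": 0,"claw": 1},
    {"tx": 40,"ty": 65,"tz": -80,"ax": 0,"ay": 0,"az": 0,"claw": 1},
    {"tx": 48,"ty": 77,"tz": -115,"ax": 0,"ay": 0,"az": 0,"claw": 1},
    {"tx": 48,"ty": 77,"tz": -120,"ax": 0,"ay": 0,"az": 0,"claw": 1},
    {"tx": 48,"ty": 77,"tz": -120,"ax": 0,"ay": 0,"az": 0,"claw": 1}
  ]
}}

```text
time_s: 43.4
ee_pos: [0.5694, 0.3804, 0.1184]
eef_rot: [3.136, 0.001, 1.635]
ft_force: [-0.2, -0.0, 0.7]
gripper_width: 1.002
grip_force: 0.0
```

Run:
```python
from h import *
np.set_printoptions(precision=4,suppress=True)
print(bot.read_state()['ee_pos'])
cm=bot.camera_model('wrist'); im=bot.get_image('wrist'); cv2.imwrite('pics/w14.png',im)
for m in bot.mark_of('wrist','timer_axis')[:1]: r,c=m['centre']; print(m['p'],onz(cm,c,r,.03))
h=cv2.cvtColor(im,cv2.COLOR_BGR2HSV); g=((h[...,0]<8)|(h[...,0]>172))&(h[...,1]>150)&(h[...,2]>60)
c=max(cv2.findContours(g.astype(np.uint8),0,1)[0],key=len)[:,0]
P=np.array([onz(cm,u,v,.026)[:2] for u,v in c]); print(P.min(0),P.max(0),(P.min(0)+P.max(0))/2)
```

```text
[0.5694 0.3804 0.1184]
0.68 [0.5691 0.3821 0.03  ]
[0.5395 0.3521] [0.6004 0.4156] [0.57   0.3838]
```

Request:
{"api": "arm_command", "payload": {
  "rows": [
    {"tx": 0,"ty": 2,"tz": -35,"ax": 0,"ay": 0,"az": 0,"claw": 1},
    {"tx": 0,"ty": 2,"tz": -65,"ax": 0,"ay": 0,"az": 0,"claw": 1},
    {"tx": 0,"ty": 2,"tz": -85,"ax": 0,"ay": 0,"az": 0,"claw": 0.95},
    {"tx": 0,"ty": 2,"tz": -93,"ax": 0,"ay": 0,"az": 0,"claw": 0.9},
    {"tx": 0,"ty": 2,"tz": -93,"ax": 0,"ay": 0,"az": 0,"claw": 0.8}
  ]
}}

```text
time_s: 44.12
ee_pos: [0.5696, 0.3833, 0.026]
eef_rot: [3.135, 0.0, 1.636]
ft_force: [0.1, -0.5, 0.5]
gripper_width: 0.802
grip_force: 0.0
```

Request:
{"api": "arm_command", "payload": {
  "rows": [
    {"tx": 0,"ty": 0,"tz": 0,"ax": 0,"ay": 0,"az": 0,"claw": 0.6},
    {"tx": 0,"ty": 0,"tz": 0,"ax": 0,"ay": 0,"az": 0,"claw": 0.3},
    {"tx": 0,"ty": 0,"tz": 0,"ax": 0,"ay": 0,"az": 0,"claw": 0.3}
  ]
}}

```text
time_s: 44.5
ee_pos: [0.5699, 0.3836, 0.0276]
eef_rot: [3.134, -0.001, 1.636]
ft_force: [-1.8, -2.0, 8.7]
gripper_width: 0.632
grip_force: 61.4
```

Request:
{"api": "arm_command", "payload": {
  "rows": [
    {"tx": 0,"ty": 0,"tz": 0,"ax": 0,"ay": 0,"az": 9,"claw": 0.3},
    {"tx": 0,"ty": 0,"tz": 0,"ax": 0,"ay": 0,"az": 18,"claw": 0.3},
    {"tx": 0,"ty": 0,"tz": 0,"ax": 0,"ay": 0,"az": 27,"claw": 0.3},
    {"tx": 0,"ty": 0,"tz": 0,"ax": 0,"ay": 0,"az": 36,"claw": 0.3},
    {"tx": 0,"ty": 0,"tz": 0,"ax": 0,"ay": 0,"az": 45,"claw": 0.3}
  ]
}}

```text
time_s: 45.12
ee_pos: [0.5707, 0.3838, 0.0276]
eef_rot: [3.133, 0.002, 2.426]
ft_force: [-0.0, -0.5, 5.8]
gripper_width: 0.634
grip_force: 61.9
```

Request:
{"api": "arm_command", "payload": {
  "rows": [
    {"tx": 0,"ty": 0,"tz": 0,"ax": 0,"ay": 0,"az": 9,"claw": 0.3},
    {"tx": 0,"ty": 0,"tz": 0,"ax": 0,"ay": 0,"az": 18,"claw": 0.3},
    {"tx": 0,"ty": 0,"tz": 0,"ax": 0,"ay": 0,"az": 27,"claw": 0.3},
    {"tx": 0,"ty": 0,"tz": 0,"ax": 0,"ay": 0,"az": 36,"claw": 0.3},
    {"tx": 0,"ty": 0,"tz": 0,"ax": 0,"ay": 0,"az": 45,"claw": 0.3}
  ]
}}

```text
time_s: 45.75
ee_pos: [0.5712, 0.3846, 0.0277]
eef_rot: [3.134, 0.006, -3.072]
ft_force: [1.2, 1.4, 3.7]
gripper_width: 0.639
grip_force: 62.2
```

Request:
{"api": "arm_command", "payload": {
  "rows": [
    {"tx": 0,"ty": 0,"tz": 0,"ax": 0,"ay": 0,"az": 0,"claw": 0.3}
  ]
}}

```text
time_s: 45.88
ee_pos: [0.5712, 0.3847, 0.0276]
eef_rot: [3.133, 0.005, -3.076]
ft_force: [1.2, 1.9, 7.3]
gripper_width: 0.637
grip_force: 62.6
```

Request:
{"api": "arm_command", "payload": {
  "rows": [
    {"tx": 0,"ty": 0,"tz": 0,"ax": 0,"ay": 0,"az": 0,"claw": 0.6},
    {"tx": 0,"ty": 0,"tz": 0,"ax": 0,"ay": 0,"az": 0,"claw": 0.8},
    {"tx": 0,"ty": 0,"tz": 0,"ax": 0,"ay": 0,"az": 0,"claw": 1},
    {"tx": 0,"ty": 0,"tz": 30,"ax": 0,"ay": 0,"az": 0,"claw": 1},
    {"tx": 0,"ty": 0,"tz": 80,"ax": 0,"ay": 0,"az": 0,"claw": 1}
  ]
}}

```text
time_s: 46.5
ee_pos: [0.5682, 0.3821, 0.1038]
eef_rot: [3.139, -0.003, -3.077]
ft_force: [0.1, 0.2, -0.1]
gripper_width: 1.0
grip_force: 0.0
```

Request:
{"api": "arm_command", "payload": {
  "rows": [
    {"tx": -10,"ty": -30,"tz": 50,"ax": 0,"ay": 0,"az": -10,"claw": 1},
    {"tx": -30,"ty": -60,"tz": 100,"ax": 0,"ay": 0,"az": -20,"claw": 1},
    {"tx": -48,"ty": -77,"tz": 115,"ax": 0,"ay": 0,"az": -30,"claw": 1},
    {"tx": -48,"ty": -77,"tz": 132,"ax": 0,"ay": 0,"az": -40,"claw": 1},
    {"tx": -48,"ty": -77,"tz": 132,"ax": 0,"ay": 0,"az": -50,"claw": 1}
  ]
}}

```text
time_s: 47.12
ee_pos: [0.5215, 0.3062, 0.239]
eef_rot: [3.133, 0.001, 2.328]
ft_force: [-0.6, 0.1, -0.7]
gripper_width: 0.997
grip_force: 0.0
```

Request:
{"api": "arm_command", "payload": {
  "rows": [
    {"tx": 0,"ty": 0,"tz": 0,"ax": 0,"ay": 0,"az": -10,"claw": 1},
    {"tx": 0,"ty": 0,"tz": 0,"ax": 0,"ay": 0,"az": -20,"claw": 1},
    {"tx": 0,"ty": 0,"tz": 0,"ax": 0,"ay": 0,"az": -30,"claw": 1},
    {"tx": 0,"ty": 0,"tz": 0,"ax": 0,"ay": 0,"az": -40,"claw": 1},
    {"tx": 0,"ty": 0,"tz": 0,"ax": 0,"ay": 0,"az": -40,"claw": 1}
  ]
}}

```text
time_s: 47.75
ee_pos: [0.5209, 0.3063, 0.2369]
eef_rot: [3.137, 0.001, 1.637]
ft_force: [-0.2, 0.2, -0.3]
gripper_width: 1.0
grip_force: 0.0
```

```bash
python3 b.py w15 timer_axis:.03 salt:0 mug:0 press_eyes:.106 press_line:.096 pin:.103 pin_tip:.103
python3 - <<'E'
import cv2,numpy as np
a=cv2.imread('pics/w13.png');b=cv2.imread('pics/w15.png')
# dial brightness round its skirt in both views (same camera pose)
for n,im in(('before',a),('after',b)):
    h=cv2.cvtColor(im,cv2.COLOR_BGR2HSV); g=((h[...,0]<8)|(h[...,0]>172))&(h[...,1]>150)&(h[...,2]>60)
    c=max(cv2.findContours(g.astype(np.uint8),0,1)[0],key=cv2.contourArea); x,y,w,hh=cv2.boundingRect(c)
    m=np.zeros(g.shape,np.uint8); cv2.drawContours(m,[cv2.convexHull(c)],-1,1,-1)
    v,u=np.nonzero((m>0)&~g); print(n,(x,y,w,hh),'non-red inside',len(u),(u.mean()-x-w/2,v.mean()-y-hh/2) if len(u) else '')
E
```

```text
tcp [0.5209 0.3063 0.2369] [3.1365 0.0011 1.6372] [-0.2361  0.1714 -0.2729] t 47.75 w 1.000174709158231
timer_axis 0.87 [373.  91.] [0.5712 0.3853]
salt 0.87 [458. 132.] [0.6765 0.3475]
mug 0.52 [458. 135.] [0.6772 0.3444]
press_eyes 0.86 [156. 287.] [0.3748 0.1968]
press_line 0.9 [155. 278.] [0.3701 0.1994]
press_line 0.49 [457. 133.] [0.6354 0.3568]
pin 0.65 [314. 279.] [0.5238 0.213 ]
pin_tip 0.94 [283. 359.] [0.4974 0.1146]
pin_tip 0.32 [371.  94.] [0.5576 0.3834]
before (341, 62, 61, 62) non-red inside 78 (np.float64(-10.051282051282044), np.float64(0.0897435897435912))
after (341, 59, 62, 63) non-red inside 80 (np.float64(-11.675000000000011), np.float64(2.200000000000003))
```

```bash
python3 -c "
from bench import bot
print(bot.sign_off())"
```

```text
the job is handed in; nothing more can be done
None
```

I drew the pin out, stacked two thick and two thin plates to the line, pushed the pin back through both eyelets (tip about 15 mm out on the far side), turned the timer dial 90° anticlockwise, and handed the job in. The dial has no visible mark, so its angle rests on the gripper's measured turn.

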